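# Jack up the weighing table and hold it

## Task

The right-hand levelling feet of the stone weighing table are to be changed, so its right-hand side must be jacked up. So that nothing loose stands on it when it tips, first take the calibration weight with the blue band off the balance pan and seat it upright and fully down in its own blue-labelled recess in the wooden weight block, and let go of it. Then stand the red lever jack flat on the worktop with its saddle centred under the stub of the yellow lift bracket, pump the jack's handle all the way down in its single stroke so that the jack alone lifts both right-hand feet clear of the worktop, and finish there still holding the handle down: the jack sinks again if it is let go. Do not lift the table by hand or shove it out of its place, and leave the other things on the worktop where they are.

Things in the scene. Friction and masses are not known exactly. Their poses are not given: they have to be found in the camera images.
- stone_table: Grey stone slab 240 (x) x 260 (y) x 40 mm on feet, 6.5 kg, loose, with a white balance. Origin: on the worktop under its centre; x runs from display to back, z up. Slab top at 85 mm, balance housing at 128 mm. A yellow lift bracket sticks out of its -y side, midway: tongue 56 mm wide, 66 mm long, top at 83, underside at 75 mm; the target on top lies over the stub.
- lift_stub (a point): Marked lift point: centre of the lower end of the steel stub (16 mm wide, 8 mm long) under the yellow tongue, 34 mm out from the slab's side, 67 mm above the worktop while the table stands on its feet. Axes as stone_table's: -y points straight out of the bracket, within 0.3 rad of world -y. Where y is below 0.05, a photometer stands behind world x = 0.62.
- pan (a point): Centre of the top face of the balance's round steel pan (120 mm wide), 145 mm above the worktop.
- right_foot_front (a point): Underside centre of the right-hand foot nearer the robot (38 mm wide); z = 0 while it stands on the worktop.
- right_foot_back (a point): Underside centre of the other right-hand foot; z = 0 while it stands on the worktop.
- jack: Red lever jack, 0.9 kg, loose. Origin: on the underside of its base; x points from handle to saddle, z up. Base 190 x 80 x 10 mm (x -100 to +90). Saddle at x = 60. Two upright cheeks, 38 mm wide over both (y), tops at z = 72 over x -35 to +11, carry the lever's pivot at x = 15, z = 44. The raised handle slopes back from the pivot to its end at x = -119, z = 140 mm.
- carry_grip (a point): Where to grasp the jack for carrying, from above across the two cheeks (closing along the jack's y, 38 mm wide): jack x = -12, y = 0, z = 64 mm, 8 mm below the cheeks' top. 43 mm behind this point the raised lever's top is at z = 102 mm.
- saddle (a point): Centre of the floor of the jack's saddle, a round steel dish 40 mm wide outside, 30 mm inside, lip 4 mm high, that takes the stub. Jack x = 60 mm; lowered, its floor is 58 mm and its lip 62 mm above the jack's underside.
- handle_grip (a point): Centre of the round black rubber grip of the handle (20 mm thick, 72 mm long), on the lever 138 mm from its pivot, 27 mm short of its end. Handle up: jack x = -97, z = 124 mm; fully down: jack x = -123, z = 47 mm.
- jack_lever (a joint): Handle angle: 0 rad = up (lever 0.62 rad above level), 0.6 = fully down at its stop (nearly level). It turns about the jack's y through the pivot; the saddle rises 45 mm per rad, the first 9 mm only bring its floor up to the stub. Spring and load push the handle up again when it is let go; holding it under load takes 14 to 18 N at the grip.
- weight_500g: Steel calibration weight with a blue band on its neck and a blue spot on its knob, 0.5 kg, loose on the balance pan. Body 40 mm wide, 42 mm high; knob 21 mm wide from 57 to 76 mm height, neck 15 mm wide. Held by the knob it hangs straight. Origin: centre of its underside, z up.
- weight_block: Wooden block 180 (x) x 68 (y) x 30 mm, fixed. Three round recesses in a row along x, 14 mm deep: red label (x = -54 mm, 53 mm wide, stays empty), blue label (x = 0, 43 mm wide, empty), green label (x = 52 mm, 33 mm wide, holds the small weight). Origin: centre of its underside.
- weight_block_hole1 (a point): Centre of the mouth of the blue-labelled recess (43 mm wide, 14 mm deep, chamfered edge), 30 mm above the worktop; the seated weight's underside is 14 mm below it.
- weight_200g: Small steel weight with a green band, 30 mm wide, 62 mm high, in the green-labelled recess; it stays there. Origin: centre of its underside.
- petri: Glass petri dish, 66 mm wide, 16 mm high, a bystander. Origin: centre of its underside.
- cup: Small white porcelain cup, 36 mm wide, 29 mm high, a bystander. Origin: centre of its underside.
- tweezers: Steel tweezers lying flat, 126 mm long, a bystander. Origin: centre of the underside.
Not all that is in view belongs to the job. Leave any orange or purple look-alike of the weight_500g alone.

How it is judged:
On the way, in this order (a step that is already met when the one before it is completed fails the run):
1. the blue-banded weight stands fully down in the blue-labelled recess and is let go (horizontal distance between weight_500g and weight_block_hole1 below 0.005 m and z of weight_500g in the frame of weight_block below 0.019 m and angle between weight_500g's own z axis and vertical below 0.06 rad and contact force between the fingers and weight_500g below 0.2 N), for 0.3 s.
2. the jack stands flat with its saddle under the lift stub, handle still up (horizontal distance between saddle and lift_stub below 0.008 m and height (world z) of jack below 0.003 m and angle between jack's own z axis and vertical below 0.03 rad and value of joint jack_lever below 0.1 rad), for 0.2 s.
At the end, for the whole second after the job is handed in: Handle held down by the fingers (over 0.5 rad, over 2 N); jack flat, saddle within 8 mm of the stub, carrying over 8 N; stub 10 mm up, both right-hand feet over 6 mm up, robot not touching the table; blue-banded weight upright in its recess, within 5 mm of centre, 3 mm of the floor, let go (all of step 1 and horizontal distance between saddle and lift_stub below 0.008 m and height (world z) of jack below 0.003 m and angle between jack's own z axis and vertical below 0.03 rad and value of joint jack_lever above 0.5 rad and velocity of joint jack_lever below 0.1 rad/s and height (world z) of lift_stub above 0.077 m and height (world z) of each of right_foot_front, right_foot_back above 0.006 m and contact force between jack and stone_table above 8 N and contact force between the fingers and jack above 2 N and contact force between each of the arm, the fingers and stone_table below 0.5 N); the arm keeps its last pose, push and grip.
It fails at once if the table is lifted by the robot itself (height (world z) of any of right_foot_front, right_foot_back above 0.004 m and contact force between any of the fingers, the arm and stone_table above 3 N).
It fails at once if the weighing table is shoved out of its place (more than 3 cm) (distance of stone_table from where it was at the start of the episode above 0.03 m).
It fails at once if another thing on the worktop is knocked away (more than 3 cm) (distance of any of weight_200g, petri, cup, tweezers from where it was at the start of the episode above 0.03 m).
It also fails if it takes over 67 s, if anything falls off the work surface, if the arm or the gripper's body presses on something with over 40 N, if the wrist force passes 120 N, or if a joint passes its speed limit or range.

## Robot

A 7-joint arm with a two-finger parallel gripper is mounted at the origin on a cart in front of the work surface, level with it; the furniture and walls round the work are solid. World frame = base frame: x ahead of the robot, y to its left, z up, the work surface at z = 0. Lengths are in m, angles in rad, forces in N, time in s.
With the tool pointing down it reaches from about 0.4 to 0.875 m from the base axis. Payload 19.3 kg.
Tool frame: the origin (TCP) lies at the very end of the fingers, on their centre line; the grasp point (between the pads) lies 19 mm behind it; z points along the fingers, y is the direction in which the jaws open and shut (so a half turn about z gives the same grasp; the last joint's range is limited). The gripper opens to 85 mm and grips with 20 to 120 N. Pads are 22 mm wide; open, the fingers measure 114 mm over their backs; the gripper's body (76 mm by 85 mm) begins 54 mm behind the grasp point. The pads swing forward as they close: fully open they stand 13 mm farther back than shut.
Start: joints at [1.223, 0.521, -0.036, 1.599, 0.021, 1.021, -0.113], TCP at [0.171, -0.601, 0.231] pointing down, gripper open.
Joint ranges: [-2.91, 2.91], [-0.3, 2.13], [-1.5, 1.42], [0.17, 2.43], [-1.26, 4.41], [0.16, 1.93], [-2.52, 2.52]. Speed limits (rad/s): [1.89, 1.89, 2.39, 2.39, 3.01, 3.01, 3.01].

## Interface

Orientations are given as [roll, pitch, yaw] about the fixed x, y, z axes, in that order (R = Rz(yaw) Ry(pitch) Rx(roll)).
In Python, from workcell import bot gives the robot as it stands. The module is installed in compiled form; this text tells all that it offers.
- The arm moves only by the shell command python3 -m inch 'ROWS' [FORCE]. ROWS is JSON, a list of rows, each an object of numbers: "dx", "dy", "dz": the shift along the tool's x, y, z in mm; "rx", "ry", "rz": the turn, a rotation vector about the tool's x, y, z in rad; "hand": the closure, from -1 (fully open) to 1 (shut), so that 0 is half open. In form: [{"dx": .., "dy": .., "dz": .., "rx": .., "ry": .., "rz": .., "hand": ..}, ...]. A call has 1 to 10 rows; each row shifts and turns the commanded pose from where the row before left it, along the tool's axes as they then stand; what a row does not reach is not made up. A row lasts 1/10 s, in which the tool goes at most 50 mm and 8.59 degrees, less where a joint would pass 70% of its speed; a pose out of reach is approached as far as the arm can. A call with a gripper value outside its range is refused whole. The fingers move at their own pace and stop on an object; FORCE is the grip in N (left out, the last holds). Time passes only in rows, so rows that do not move let the fingers close. It gives the time, the measured TCP pose, the force and the opening at its end, in the units of the state.
- bot.observe(): the state, without advancing time (a new reading comes with each control period).
- bot.grab_frame(name): name is "scene" or "top"; returns (picture, depth): 480x640x3 uint8, red, green, blue; 480x640 float32, m along the optical axis (not along the pixel's ray), 0 where there is no reading.
- bot.get_calibration(name): a dict with "vertical_fov" (degrees; the focal length in pixels is half the picture's height over the tangent of half this angle, whatever the lens; pixels are square), "cx", "cy" (the principal point, pixels), "k1" (the pictures are not rectified: a ray, as slopes to the right and down, at radius r is drawn at 1 + k1 r^2 times it, then the intrinsics apply), "origin" and "orientation" of the camera in the world. Camera axes: x right, y down, z forward; pixel columns grow to the right and rows downward; lengths in m; the calibration is good to about 2 mm. A picture is of the moment at which its call begins. get_calibration takes no time and is no camera call.
- bot.job_done(): hands the job in, once; it reports no verdict.
Trained networks look in the newest picture that a camera, given by its name, has taken for a name from the list of things; names that differ only in an ending like _2 or _b are one class to them, and where a whole thing is asked for, a point or a joint stands for the part that bears it (a point fixed in the world has none). Each returns a list of dicts, best first, with "score" (0 to 1); they miss things now and then, are a little off and sometimes report something else, mostly with a low value. They report only what shows in the picture. A call takes as long as a camera call. They do not tell look-alikes from the thing itself.
- bot.trace(camera, target): "region" (480x640 bool, what is visible of it) and "box" ([left, top, right, bottom] in pixels, round what is visible of it).
- bot.tip_of(camera, target): "centre" ([row, column] in pixels: a listed point, or the origin of a listed thing).
The state is a dict: "clock": time; "qpos": joint angles; "qd": joint speeds; "joint_efforts": joint torques, N m; "position": TCP position; "tool_rot": TCP orientation; "force": force on the tool from outside, world axes, zero at the start; "moment": the same for the moment, N m; "grip_width": finger opening in m.
Only numpy, scipy, OpenCV 4.12 (cv2) and the standard library are available. Lean on these libraries where they do the work, as an engineer would, in place of code of your own. Each camera call takes 0.05 s, during which the arm holds its last target.

## Working session

There is one attempt and no reset: what is moved stays moved. The work goes in short steps, Python scripts to look and compute and a shell command to move; the robot and the scene stay as the last step left them, time stands still between calls to the robot, and variables do not carry over. Pictures are saved under pics/ and viewed, and the job is handed in when it is done.

```bash
ls; mkdir -p pics; cat > h.py <<'E'
import numpy as np, cv2, math
from workcell import bot
from scipy.spatial.transform import Rotation as R
def cal(n):
    c=bot.get_calibration(n); f=240/math.tan(math.radians(c['vertical_fov'])/2)
    o=np.array(c['orientation'],float)
    M=o if o.shape==(3,3) else (R.from_euler('xyz',o).as_matrix() if o.size==3 else R.from_quat(o).as_matrix())
    return c,f,M,np.array(c['origin'])
def ray(n,row,col):
    c,f,M,o=cal(n); u=(col-c['cx'])/f; v=(row-c['cy'])/f
    a,b=u,v
    for _ in range(30):
        s=1+c['k1']*(a*a+b*b); a,b=u/s,v/s
    return o,M,np.array([a,b,1.0])
def at_depth(n,row,col,d):
    o,M,r=ray(n,row,col); return o+M@(r*d)
def at_z(n,row,col,z):
    o,M,r=ray(n,row,col); w=M@r; return o+w*(z-o[2])/w[2]
def proj(n,p):
    c,f,M,o=cal(n); q=M.T@(np.array(p)-o); a,b=q[0]/q[2],q[1]/q[2]; s=1+c['k1']*(a*a+b*b)
    return np.array([c['cy']+f*b*s, c['cx']+f*a*s])
def save(n,img): cv2.imwrite('pics/'+n+'.png',img[:,:,::-1])
def cloud(n,d):
    c,f,M,o=cal(n); rr,cc=np.mgrid[0:480,0:640]; u=(cc-c['cx'])/f; v=(rr-c['cy'])/f; a,b=u.copy(),v.copy()
    for _ in range(30):
        s=1+c['k1']*(a*a+b*b); a,b=u/s,v/s
    P=np.stack([a*d,b*d,d],-1)@M.T+o; P[d==0]=np.nan; return P
E
python3 - <<'E'
from h import *
for n in('scene','top'):
    p,d=bot.grab_frame(n); save(n+'0',p); np.save(n+'0.npy',d); print(bot.get_calibration(n))
    np.save(n+'0p.npy',p)
print(bot.observe())
for n in('scene','top'):
  for t in ['lift_stub','pan','jack','carry_grip','saddle','handle_grip','weight_500g','weight_block_hole1','stone_table','weight_block','weight_200g','petri','cup','tweezers']:
    print(n,t,[(round(x['score'],2),np.round(x['centre']).tolist()) for x in bot.tip_of(n,t)][:4])
E
```

```text
pics
{'vertical_fov': 53.542302555288444, 'cx': 316.9047604306347, 'cy': 236.13124841580097, 'k1': -0.04768321456319165, 'origin': array([-0.19432029,  0.82543549,  0.75672234]), 'orientation': array([-2.11500165, -0.01975842, -2.41952414])}
{'vertical_fov': 50.08656617006599, 'cx': 320.11738354610924, 'cy': 243.39430259175475, 'k1': -0.13215369203846214, 'origin': array([ 0.2808472 , -0.01099218,  1.44502495]), 'orientation': array([-2.95614818,  0.0059093 , -1.5606485 ])}
{'clock': 0.1, 'qpos': array([ 1.22279595,  0.52193771, -0.03630489,  1.59992301,  0.02118744,
        1.021096  , -0.11279716]), 'qd': array([ 7.70035030e-04,  3.22114328e-05,  2.60970559e-04, -1.49749577e-03,
       -2.04441864e-03, -2.19604492e-03,  1.97090667e-04]), 'joint_efforts': array([ 3.22510161e-03, -9.28495789e+01,  1.98367506e+00, -3.70534122e+01,
        1.81309681e-02,  5.30697449e-03,  9.89782677e-06]), 'position': array([ 0.17128154, -0.60077449,  0.23080396]), 'tool_rot': array([-3.14061544e+00,  6.81335400e-05,  2.77765654e-01]), 'force': array([ 0.4467927 , -1.59869516,  0.23798657]), 'moment':
[... 854 characters left out ...]
_stub [(0.55, [227.0, 280.0])]
top pan [(0.59, [213.0, 205.0])]
top jack [(0.71, [263.0, 353.0]), (0.47, [235.0, 473.0])]
top carry_grip [(0.78, [261.0, 354.0])]
top saddle [(0.57, [250.0, 333.0])]
top handle_grip [(0.61, [274.0, 385.0])]
top weight_500g [(0.67, [305.0, 296.0]), (0.62, [208.0, 207.0]), (0.58, [209.0, 166.0]), (0.46, [277.0, 293.0])]
top weight_block_hole1 [(0.95, [252.0, 474.0])]
top stone_table [(0.64, [230.0, 228.0])]
top weight_block [(0.78, [256.0, 473.0]), (0.24, [265.0, 352.0])]
top weight_200g [(0.54, [236.0, 471.0])]
top petri [(0.81, [305.0, 265.0])]
top cup [(0.54, [301.0, 207.0]), (0.36, [249.0, 473.0])]
top tweezers [(0.5, [249.0, 331.0]), (0.38, [298.0, 170.0])]
```

View pics/scene0.png

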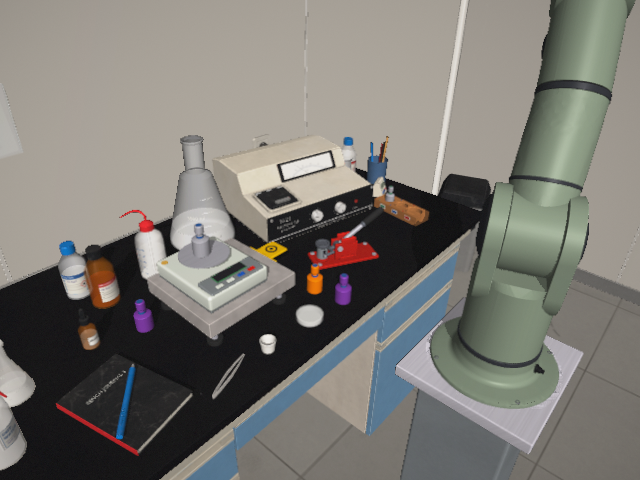

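View pics/top0.png

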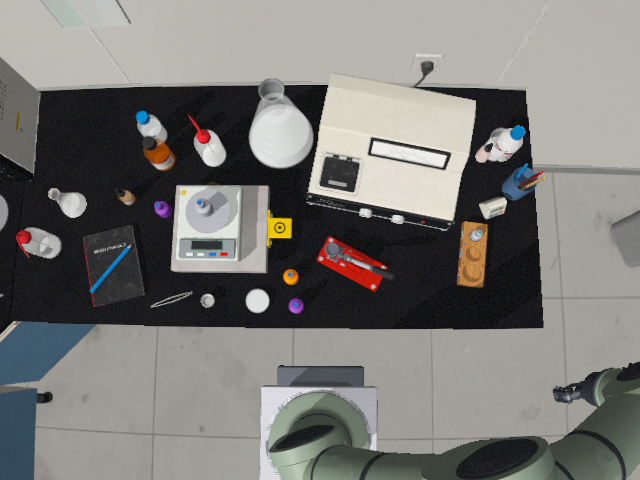

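The pan weight with the blue spot is at top (row 205, col 204) and scene (235, 198). Its look-alikes are orange at top (277, 291), purple at (305, 296) and purple at (209, 163). The 200 g weight with the green band is in the block at (235, 477). I choose the one on the pan and will check it in a crop.

```bash
python3 - <<'E'
from h import *
T=np.load('top0p.npy'); S=np.load('scene0p.npy')
a=cv2.resize(S[215:275,165:235],None,fx=5,fy=5,interpolation=cv2.INTER_CUBIC)
b=cv2.resize(T[175:250,165:240],None,fx=4,fy=4,interpolation=cv2.INTER_CUBIC)
save('w',np.hstack([a,b]))
save('jk',cv2.resize(T[185:310,260:400],None,fx=5,fy=4.8,interpolation=cv2.INTER_CUBIC))
save('blk',np.hstack([cv2.resize(T[215:295,450:495],None,fx=6,fy=6,interpolation=cv2.INTER_CUBIC),cv2.resize(S[180:230,370:435],None,fx=6,fy=9.6,interpolation=cv2.INTER_CUBIC)]))
E
python3 - <<'E'
from h import *
P={}
for n in('top','scene'):
    d=np.load(n+'0.npy'); P[n]=cloud(n,d); p=np.load(n+'0p.npy').astype(int)
    C=P[n]
    print(n,'worktop z', np.nanmedian(C[(abs(C[...,2])<.02)][:,2]))
    hsv=cv2.cvtColor(p.astype(np.uint8),cv2.COLOR_RGB2HSV)
    def rep(nm,m):
        q=C[m]; q=q[~np.isnan(q[:,0])]
        if len(q): print(nm,len(q),'mean',q.mean(0).round(4),'med',np.median(q,0).round(4),'min',q.min(0).round(3),'max',q.max(0).round(3))
    z=C[...,2]
    inr=lambda x0,x1,y0,y1:(C[...,0]>x0)&(C[...,0]<x1)&(C[...,1]>y0)&(C[...,1]<y1)
    yel=(hsv[...,0]>20)&(hsv[...,0]<32)&(hsv[...,1]>180)&(hsv[...,2]>120)&(z>.06)&(z<.1)&inr(.3,.8,-.1,.2)
    rep('yellow',yel)
    red=((hsv[...,0]<6)|(hsv[...,0]>174))&(hsv[...,1]>170)&inr(.3,.7,-.35,0)
    rep('red base',red&(z<.02)); rep('red up',red&(z>.05))
    rep('knob',inr(.4,.8,.05,.35)&(z>.205)&(z<.235))
    blue=(hsv[...,0]>100)&(hsv[...,0]<125)&(hsv[...,1]>120)&inr(.4,.8,.05,.35)&(z>.15)
    rep('blue',blue)
for nm,n,r,c,z in [('hole','top',252,474,.03),('saddle','top',248,333,.058),('jack','top',263,353,.0),('carry','top',261,354,.064),('handle','top',274,385,.124),('pan','top',213,205,.145),('stub','top',227,280,.083),('holeS','scene',203,401,.03),('saddleS','scene',244,319,.058),('jackS','scene',259,337,0),('carryS','scene',238,347,.064),('handleS','scene',212,374,.124),('stubS','scene',252,270,.067),('panS','scene',258,200,.145)]:
    print(nm,at_z(n,r,c,z).round(4))
E
```

```text
top worktop z 0.00014511770832137394
yellow 496 mean [0.5786 0.1136 0.0827] med [0.578  0.1144 0.0827] min [0.529 0.079 0.072] max [0.627 0.145 0.091]
red base 1020 mean [ 0.4842 -0.0959  0.0089] med [ 0.4784 -0.1044  0.0093] min [ 0.416 -0.191 -0.008] max [ 0.574 -0.002  0.02 ]
red up 193 mean [ 0.4951 -0.0999  0.0666] med [ 0.493  -0.0927  0.0679] min [ 0.444 -0.284  0.05 ] max [ 0.603 -0.055  0.125]
knob 68 mean [0.6114 0.298  0.2192] med [0.6113 0.2981 0.2201] min [0.602 0.289 0.205] max [0.622 0.309 0.226]
blue 17 mean [0.612  0.2997 0.2203] med [0.6124 0.2998 0.2207] min [0.604 0.294 0.204] max [0.618 0.306 0.226]
scene worktop z 0.0009236117030911872
yellow 272 mean [0.5734 0.1131 0.0821] med [0.5724 0.1141 0.0822] min [0.535 0.08  0.074] max [0.619 0.144 0.087]
red base 764 mean [ 0.478  -0.0872  0.0087] med [ 0.4723 -0.0815  0.0089] min [ 0.414 -0.217 -0.005] max [ 0.589 -0.001  0.02 ]
red up 201 mean [ 0.4905 -0.0911  0.062 ] med [ 0.4822 -0.0848  0.0612] min [ 0.46  -0.294  0.05 ] max [ 0.602 -0.049  0.074]
knob 86 mean [0.6048 0.3038 0.2154] med [0.6031 0.3043 0.2161] min [0.597 0.292 0.206] max [0.617 0.312 0.224]
blue 14 mean [0.6093 0.302  0.2113] med [0.6086 0.3018 0.2204] min [0.602 0.296 0.193] max [0.617 0.309 0.222]
hole [ 0.5254 -0.4346  0.03  ]
saddle [ 0.5284 -0.0356  0.058 ]
jack [ 0.496  -0.0938  0.    ]
carry [ 0.492  -0.0928  0.064 ]
handle [ 0.4494 -0.1697  0.124 ]
pan [0.6031 0.3024 0.145 ]
stub [0.5806 0.1091 0.083 ]
holeS [ 0.5247 -0.4413  0.03  ]
saddleS [ 0.5266 -0.0228  0.058 ]
jackS [ 0.4961 -0.0678  0.    ]
carryS [ 0.484 -0.093  0.064]
handleS [ 0.457  -0.1767  0.124 ]
stubS [0.5858 0.1069 0.067 ]
panS [0.5964 0.3154 0.145 ]
```

View pics/w.png

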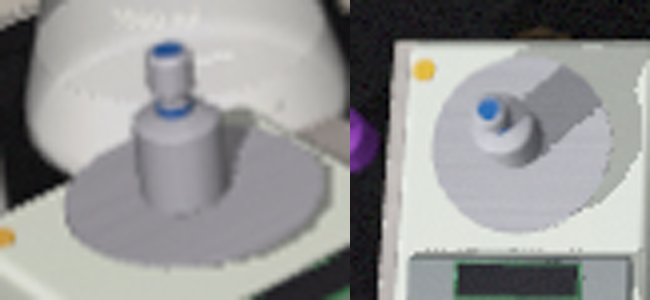

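View pics/jk.png

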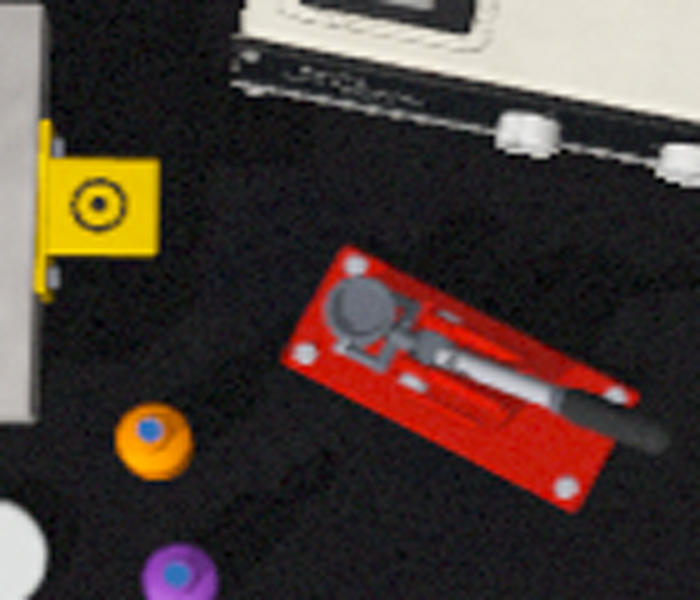

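View pics/blk.png

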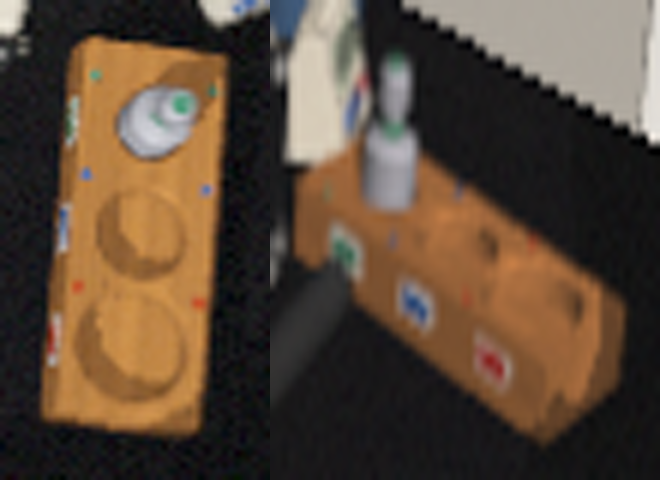

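The crops show a plain steel weight with a blue band and blue spot on the pan, so the choice is confirmed. The jack's handle points away from the bracket (top image, right and down), and the orange and purple look-alikes stand in front of it. Next I measure the shapes precisely.

```bash
cat > meas.py <<'E'
from h import *
def masks(n,p,d):
    C=cloud(n,d); hsv=cv2.cvtColor(p,cv2.COLOR_RGB2HSV); return C,hsv,C[...,2]
def big(m):
    k,l,s,_=cv2.connectedComponentsWithStats(m.astype(np.uint8)); 
    return l==1+np.argmax(s[1:,4])
def rect(n,m,z):
    # outline of mask projected to plane z
    cs,_=cv2.findContours(m.astype(np.uint8),cv2.RETR_EXTERNAL,cv2.CHAIN_APPROX_NONE)
    c=max(cs,key=cv2.contourArea)[:,0,:]
    w=np.array([at_z(n,r,cc,z)[:2] for cc,r in c])
    r=cv2.minAreaRect((w*1000).astype(np.float32)); return r,w
def jack(n,p,d):
    C,hsv,z=masks(n,p,d)
    inr=(C[...,0]>.35)&(C[...,0]<.7)&(C[...,1]>-.3)&(C[...,1]<.2)
    red=((hsv[...,0]<7)|(hsv[...,0]>173))&(hsv[...,1]>150)&(z<.018)&inr
    m=big(cv2.morphologyEx((red).astype(np.uint8),cv2.MORPH_CLOSE,np.ones((3,3))).astype(bool))
    return rect(n,m,.01)[0]
E
python3 - <<'E'
from meas import *
for n in('top','scene'):
    p=np.load(n+'0p.npy'); d=np.load(n+'0.npy'); C,hsv,z=masks(n,p,d)
    print(n,'jack',jack(n,p,d))
    yel=(hsv[...,0]>20)&(hsv[...,0]<32)&(hsv[...,1]>180)&(z>.06)&(z<.1)&(C[...,0]>.4)&(C[...,0]<.7)&(C[...,1]<.2)&(C[...,1]>0)
    m=big(yel); print(' yel',rect(n,m,.083)[0])
    br=(hsv[...,0]>8)&(hsv[...,0]<20)&(hsv[...,1]>100)&(z>.022)&(z<.036)&(C[...,1]<-.35)&(C[...,0]<.68)
    m=big(br); print(' block',rect(n,m,.03)[0])
    # dark target circle on tongue
    g=cv2.cvtColor(p,cv2.COLOR_RGB2GRAY)
    t=(g<90)&(abs(z-.083)<.02)&(C[...,0]>.545)&(C[...,0]<.62)&(C[...,1]>.088)&(C[...,1]<.13)
    rr,cc=np.nonzero(t); print(' target',len(rr),rr.mean(),cc.mean(),at_z(n,rr.mean(),cc.mean(),.083).round(4))
    # other things
    for nm,lo,hi in (('orange',6,18),('purple',128,155)):
        m=(hsv[...,0]>lo)&(hsv[...,0]<hi)&(hsv[...,1]>150)&(z<.1)&(C[...,1]<.2)&(C[...,1]>-.2)&(C[...,0]<.55)
        if m.any(): print(' ',nm,np.nanmean(C[m],0).round(3))
    s=(z>.18)&(C[...,0]>.6)&(C[...,1]>-.35)&(C[...,1]<.06); 
    for y0 in(-.35,-.3,-.25,-.2,-.15,-.1,-.05,0,.03):
        q=C[(C[...,1]>y0)&(C[...,1]<y0+.03)&(z>.06)&(C[...,0]>.56)]; print('  photom y',y0,q.min(0).round(3)if len(q)else'',q.max(0).round(3)if len(q)else'')
E
```

```text
top jack ((494.3362121582031, -88.78394317626953), (192.62701416015625, 83.31515502929688), 62.04219055175781)
 yel ((578.5415649414062, 111.84196472167969), (100.24508666992188, 65.35395812988281), 1.205129861831665)
 block ((522.301025390625, -430.9559631347656), (70.29757690429688, 180.55221557617188), 82.4891586303711)
 target 23 227.47826086956522 279.5217391304348 [0.5793 0.1104 0.083 ]
  orange [0.455 0.072 0.032]
  purple [0.383 0.058 0.034]
  photom y -0.35 [ 0.588 -0.35   0.061] [ 1.066 -0.32   0.419]
  photom y -0.3 [ 0.598 -0.3    0.06 ] [ 1.067 -0.27   0.41 ]
  photom y -0.25 [ 0.598 -0.25   0.06 ] [ 1.067 -0.22   0.41 ]
  photom y -0.2 [ 0.602 -0.2    0.06 ] [ 1.068 -0.17   0.41 ]
  photom y -0.15 [ 0.615 -0.15   0.06 ] [ 1.068 -0.12   0.401]
  photom y -0.1 [ 0.639 -0.1    0.061] [ 1.067 -0.07   0.402]
  photom y -0.05 [ 0.648 -0.05   0.06 ] [ 1.068 -0.02   0.402]
  photom y 0 [0.658 0.001 0.06 ] [1.067 0.03  0.4  ]
  photom y 0.03 [0.662 0.03  0.06 ] [1.067 0.06  0.402]
scene jack ((505.50140380859375, -93.60661315917969), (194.62184143066406, 132.11831665039062), 61.
[... 183 characters left out ...]
375, 188.8781280517578), 82.81212615966797)
 target 16 249.1875 271.4375 [0.5746 0.1117 0.083 ]
  orange [0.447 0.086 0.03 ]
  purple [0.363 0.075 0.034]
  photom y -0.35 [ 0.585 -0.35   0.061] [ 1.068 -0.32   0.62 ]
  photom y -0.3 [ 0.595 -0.3    0.06 ] [ 1.066 -0.27   0.623]
  photom y -0.25 [ 0.598 -0.25   0.063] [ 1.068 -0.22   0.626]
  photom y -0.2 [ 0.595 -0.2    0.06 ] [ 1.069 -0.17   0.628]
  photom y -0.15 [ 0.609 -0.15   0.062] [ 1.069 -0.12   0.631]
  photom y -0.1 [ 0.634 -0.1    0.06 ] [ 1.068 -0.07   0.634]
  photom y -0.05 [ 0.642 -0.05   0.06 ] [ 1.068 -0.02   0.636]
  photom y 0 [0.653 0.    0.06 ] [1.069 0.03  0.639]
  photom y 0.03 [0.659 0.03  0.061] [1.067 0.06  0.641]
```

```bash
cat > plan.py <<'E'
import sys
from h import *
s=bot.observe(); t=np.array([float(a) for a in sys.argv[1:4]]); Rm=R.from_euler('xyz',s['tool_rot']).as_matrix()
print('t',s['clock'],'pos',s['position'].round(4),'rpy',s['tool_rot'].round(3),'q',s['qpos'].round(2),'F',s['force'].round(1),'w',round(s['grip_width'],4))
print('tool delta mm',(Rm.T@(t-s['position'])*1000).round(1), 'rz to yaw', [round(-(float(sys.argv[4])-s['tool_rot'][2]),3)] if len(sys.argv)>4 else '')
E
python3 plan.py .45 -.4 .35
python3 - <<'E'
from h import *
print(at_z('top',253.4,473.2,.03), at_z('top',252,474,.03))
E
```

```text
t 1.5 pos [ 0.1714 -0.601   0.2313] rpy [-3.142 -0.     0.278] q [ 1.22  0.52 -0.04  1.6   0.02  1.02 -0.11] F [-0.2  0.5  0.2] w 0.0852
tool delta mm [ 323.1 -116.9 -118.7] rz to yaw 
[ 0.52139354 -0.43215035  0.03      ] [ 0.5254199  -0.43463695  0.03      ]
```

```bash
python3 -m inch '[{"dx":32,"dy":-12,"dz":-12},{"dx":32,"dy":-12,"dz":-12},{"dx":32,"dy":-12,"dz":-12},{"dx":32,"dy":-12,"dz":-12},{"dx":32,"dy":-12,"dz":-12},{"dx":32,"dy":-12,"dz":-12},{"dx":32,"dy":-12,"dz":-12},{"dx":32,"dy":-12,"dz":-12},{"dx":32,"dy":-12,"dz":-12},{"dx":32,"dy":-12,"dz":-12}]'; python3 plan.py .611 .3 .3
```

```text
t 1.5 pos [ 0.1714 -0.601   0.2313] rpy [-3.142 -0.     0.278] q [ 1.22  0.52 -0.04  1.6   0.02  1.02 -0.11] F [-0.2  0.5  0.2] w 0.0852
tool delta mm [ 669.8 -746.   -68.7] rz to yaw schema error: expected keys dx, dy, dz, rx, ry, rz, hand
```

```bash
python3 -m inch '[{"dx":32,"dy":-12,"dz":-12,"rx":0,"ry":0,"rz":0,"hand":-1},{"dx":32,"dy":-12,"dz":-12,"rx":0,"ry":0,"rz":0,"hand":-1},{"dx":32,"dy":-12,"dz":-12,"rx":0,"ry":0,"rz":0,"hand":-1},{"dx":32,"dy":-12,"dz":-12,"rx":0,"ry":0,"rz":0,"hand":-1},{"dx":32,"dy":-12,"dz":-12,"rx":0,"ry":0,"rz":0,"hand":-1},{"dx":32,"dy":-12,"dz":-12,"rx":0,"ry":0,"rz":0,"hand":-1},{"dx":32,"dy":-12,"dz":-12,"rx":0,"ry":0,"rz":0,"hand":-1},{"dx":32,"dy":-12,"dz":-12,"rx":0,"ry":0,"rz":0,"hand":-1},{"dx":32,"dy":-12,"dz":-12,"rx":0,"ry":0,"rz":0,"hand":-1},{"dx":32,"dy":-12,"dz":-12,"rx":0,"ry":0,"rz":0,"hand":-1}]'; python3 plan.py .611 .3 .3
```

```text
clock: 2.5
position: [0.4472, -0.3969, 0.352]
tool_rot: [3.141, -0.0, 0.278]
force: [0.8, -0.9, 0.9]
grip_width: 0.0856
t 2.5 pos [ 0.4472 -0.3969  0.352 ] rpy [ 3.141 -0.     0.278] q [ 0.71  0.38 -0.12  1.51  0.05  1.26 -0.71] F [ 0.8 -0.9  0.9] w 0.0856
tool delta mm [ 348.6 -625.3   51.9] rz to yaw
```

```bash
python3 -m inch '[{"dx":22,"dy":-39,"dz":0,"rx":0,"ry":0,"rz":0,"hand":-1},{"dx":22,"dy":-39,"dz":0,"rx":0,"ry":0,"rz":0,"hand":-1},{"dx":22,"dy":-39,"dz":0,"rx":0,"ry":0,"rz":0,"hand":-1},{"dx":22,"dy":-39,"dz":0,"rx":0,"ry":0,"rz":0,"hand":-1},{"dx":22,"dy":-39,"dz":0,"rx":0,"ry":0,"rz":0,"hand":-1},{"dx":22,"dy":-39,"dz":0,"rx":0,"ry":0,"rz":0,"hand":-1},{"dx":22,"dy":-39,"dz":0,"rx":0,"ry":0,"rz":0,"hand":-1},{"dx":22,"dy":-39,"dz":0,"rx":0,"ry":0,"rz":0,"hand":-1},{"dx":22,"dy":-39,"dz":0,"rx":0,"ry":0,"rz":0,"hand":-1},{"dx":22,"dy":-39,"dz":0,"rx":0,"ry":0,"rz":0,"hand":-1}]';  python3 -m inch '[{"dx":22,"dy":-39,"dz":0,"rx":0,"ry":0,"rz":0,"hand":-1},{"dx":22,"dy":-39,"dz":0,"rx":0,"ry":0,"rz":0,"hand":-1},{"dx":22,"dy":-39,"dz":0,"rx":0,"ry":0,"rz":0,"hand":-1},{"dx":22,"dy":-39,"dz":0,"rx":0,"ry":0,"rz":0,"hand":-1},{"dx":22,"dy":-39,"dz":0,"rx":0,"ry":0,"rz":0,"hand":-1},{"dx":18,"dy":-32,"dz":0,"rx":0,"ry":0,"rz":0,"hand":-1},{"dx":0,"dy":0,"dz":0,"rx":0,"ry":0,"rz":0,"hand":-1}]'; python3 plan.py .611 .3 .3
```

```text
clock: 3.5
position: [0.551, 0.0392, 0.3515]
tool_rot: [3.141, -0.0, 0.278]
force: [1.3, -0.2, 0.3]
grip_width: 0.0856
clock: 4.2
position: [0.6107, 0.2963, 0.3501]
tool_rot: [-3.139, 0.001, 0.283]
force: [-0.0, -0.3, 0.3]
grip_width: 0.0857
t 4.2 pos [0.6107 0.2963 0.3501] rpy [-3.139e+00  1.000e-03  2.830e-01] q [-0.31  0.55 -0.39  1.26  0.2   1.36 -1.97] F [-0.  -0.3  0.3] w 0.0857
tool delta mm [ 1.4 -3.3 50.1] rz to yaw
```

```bash
python3 -m inch '[{"dx":1,"dy":-3,"dz":30,"rx":0,"ry":0,"rz":0,"hand":-1},{"dx":0,"dy":0,"dz":30,"rx":0,"ry":0,"rz":0,"hand":-1},{"dx":0,"dy":0,"dz":30,"rx":0,"ry":0,"rz":0,"hand":-1},{"dx":0,"dy":0,"dz":0,"rx":0,"ry":0,"rz":0,"hand":-0.3}]'; python3 plan.py .611 .3 .194
python3 - <<'E'
from h import *
p,d=bot.grab_frame('scene'); q,_=bot.grab_frame('top')
save('a1',np.hstack([cv2.resize(p[180:280,150:250],(400,400)),cv2.resize(q[150:250,150:250],(400,400))]))
E
```

```text
clock: 4.6
position: [0.6106, 0.2926, 0.2577]
tool_rot: [3.14, 0.006, 0.278]
force: [0.6, -0.9, 0.2]
grip_width: 0.073
t 4.6 pos [0.6106 0.2926 0.2577] rpy [3.14  0.006 0.278] q [-0.31  0.61 -0.38  1.4   0.23  1.18 -2.  ] F [ 0.6 -0.9  0.2] w 0.073
tool delta mm [ 2.8 -7.1 63.7] rz to yaw
```

View pics/a1.png

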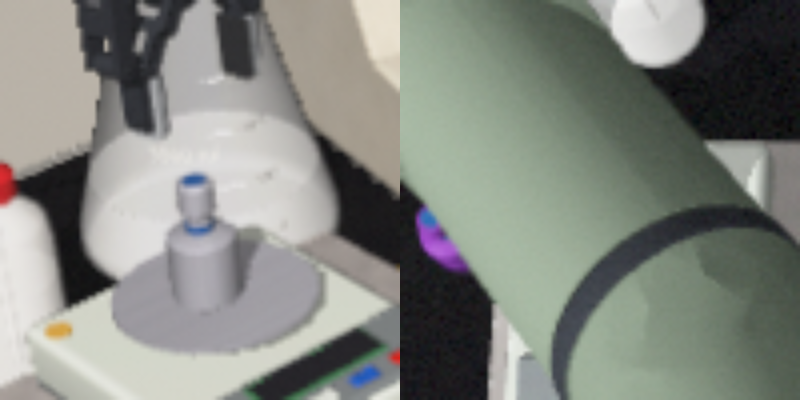

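The scene crop shows the fingers straddling the knob from above, with the weight upright on the pan; the arm hides it from the top camera.

```bash
python3 -m inch '[{"dx":0,"dy":0,"dz":0,"rx":0,"ry":0,"rz":0,"hand":-0.3}]'; python3 plan.py .611 .3 .194
```

```text
clock: 4.8
position: [0.6125, 0.2943, 0.2633]
tool_rot: [-3.141, -0.002, 0.277]
force: [-0.1, -0.4, -0.2]
grip_width: 0.0554
t 4.8 pos [0.6125 0.2943 0.2633] rpy [-3.141e+00 -2.000e-03  2.770e-01] q [-0.31  0.6  -0.38  1.39  0.23  1.19 -2.  ] F [-0.1 -0.4 -0.2] w 0.0554
tool delta mm [-0.  -5.9 69.3] rz to yaw
```

```bash
python3 -m inch '[{"dx":0,"dy":-6,"dz":20,"rx":0,"ry":0,"rz":0,"hand":-0.3},{"dx":0,"dy":0,"dz":20,"rx":0,"ry":0,"rz":0,"hand":-0.3},{"dx":0,"dy":0,"dz":20,"rx":0,"ry":0,"rz":0,"hand":-0.3},{"dx":0,"dy":0,"dz":9,"rx":0,"ry":0,"rz":0,"hand":-0.3},{"dx":0,"dy":0,"dz":0,"rx":0,"ry":0,"rz":0,"hand":-0.3},{"dx":0,"dy":0,"dz":0,"rx":0,"ry":0,"rz":0,"hand":-0.3}]'; python3 plan.py .611 .3 .194
python3 - <<'E'
from h import *
for i in range(3):
  p,d=bot.grab_frame('scene'); print(bot.observe()['position'].round(4))
save('a2',cv2.resize(p[180:280,150:250],(600,600)))
E
```

```text
clock: 5.4
position: [0.6107, 0.3001, 0.1937]
tool_rot: [-3.141, -0.002, 0.278]
force: [-0.9, 0.3, 0.8]
grip_width: 0.0557
t 5.4 pos [0.6107 0.3001 0.1937] rpy [-3.141e+00 -2.000e-03  2.780e-01] q [-0.32  0.67 -0.37  1.46  0.26  1.06 -2.03] F [-0.9  0.3  0.8] w 0.0557
tool delta mm [ 0.2  0.2 -0.3] rz to yaw 
[0.6108 0.3001 0.1938]
[0.6107 0.3001 0.1937]
[0.6106 0.3    0.1935]
```

View pics/a2.png

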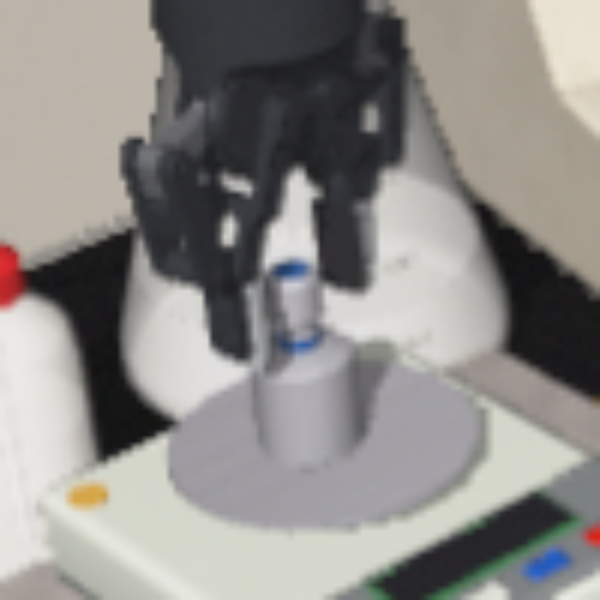

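The fingers straddle the knob (weight centre near crop (297, 290)), so I close them.

```bash
python3 -m inch '[{"dx":0,"dy":0,"dz":0,"rx":0,"ry":0,"rz":0,"hand":0.2},{"dx":0,"dy":0,"dz":0,"rx":0,"ry":0,"rz":0,"hand":1},{"dx":0,"dy":0,"dz":0,"rx":0,"ry":0,"rz":0,"hand":1},{"dx":0,"dy":0,"dz":0,"rx":0,"ry":0,"rz":0,"hand":1},{"dx":0,"dy":0,"dz":0,"rx":0,"ry":0,"rz":0,"hand":1},{"dx":0,"dy":0,"dz":0,"rx":0,"ry":0,"rz":0,"hand":1},{"dx":0,"dy":0,"dz":0,"rx":0,"ry":0,"rz":0,"hand":1}]' 30; python3 - <<'E'
from h import *
p,d=bot.grab_frame('scene')
save('a3',cv2.resize(p[180:280,150:250],(600,600)))
E
```

```text
clock: 6.25
position: [0.6103, 0.3, 0.1927]
tool_rot: [-3.141, -0.001, 0.278]
force: [-1.6, 0.3, 5.8]
grip_width: 0.0198
```

View pics/a3.png

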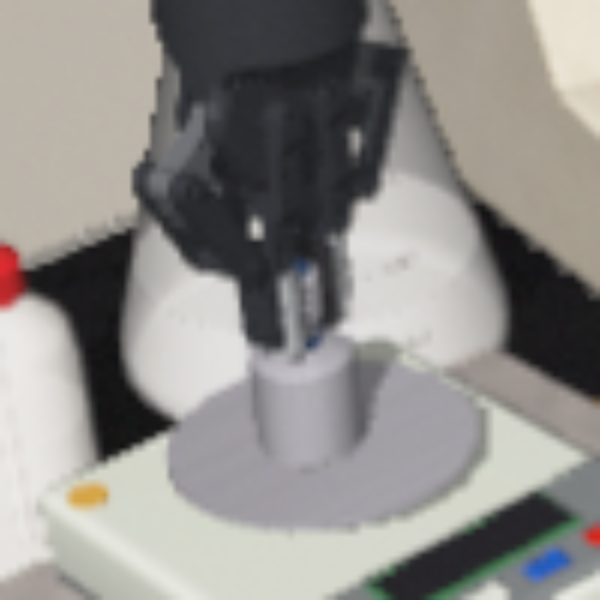

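The jaws have closed on the knob: width is 20 mm and the weight is still upright. I lift it.

```bash
python3 -m inch '[{"dx":0,"dy":0,"dz":-5,"rx":0,"ry":0,"rz":0,"hand":1},{"dx":0,"dy":0,"dz":-15,"rx":0,"ry":0,"rz":0,"hand":1},{"dx":0,"dy":0,"dz":-30,"rx":0,"ry":0,"rz":0,"hand":1},{"dx":0,"dy":0,"dz":-30,"rx":0,"ry":0,"rz":0,"hand":1},{"dx":0,"dy":0,"dz":-30,"rx":0,"ry":0,"rz":0,"hand":1},{"dx":0,"dy":0,"dz":0,"rx":0,"ry":0,"rz":0,"hand":1},{"dx":0,"dy":0,"dz":0,"rx":0,"ry":0,"rz":0,"hand":1}]'; python3 plan.py .47 -.1 .3; python3 - <<'E'
from h import *
p,d=bot.grab_frame('scene')
save('a4',cv2.resize(p[150:270,150:270],(600,600)))
E
```

```text
clock: 7.0
position: [0.6101, 0.2997, 0.3028]
tool_rot: [3.142, -0.001, 0.278]
force: [-0.5, -0.3, -5.2]
grip_width: 0.0201
t 7.0 pos [0.6101 0.2997 0.3028] rpy [ 3.142e+00 -1.000e-03  2.780e-01] q [-0.32  0.58 -0.38  1.34  0.22  1.27 -2.  ] F [-0.5 -0.3 -5.2] w 0.0201
tool delta mm [-244.4  346.     2.7] rz to yaw
```

View pics/a4.png

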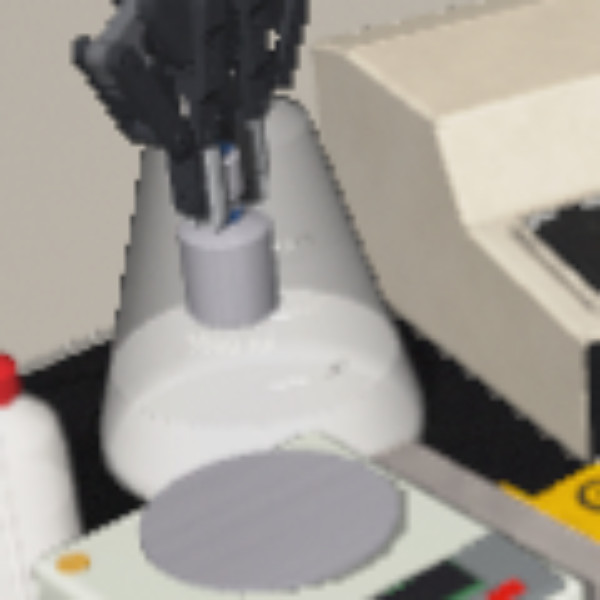

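The weight hangs upright in the jaws and the force reads -5 N, which matches 0.5 kg. I carry it across.

```bash
python3 -m inch '[{"dx":-15,"dy":20,"dz":0,"rx":0,"ry":0,"rz":0,"hand":1},{"dx":-25,"dy":36,"dz":0,"rx":0,"ry":0,"rz":0,"hand":1},{"dx":-25,"dy":36,"dz":0,"rx":0,"ry":0,"rz":0,"hand":1},{"dx":-25,"dy":36,"dz":0,"rx":0,"ry":0,"rz":0,"hand":1},{"dx":-25,"dy":36,"dz":0,"rx":0,"ry":0,"rz":0,"hand":1},{"dx":-25,"dy":36,"dz":0,"rx":0,"ry":0,"rz":0,"hand":1},{"dx":-25,"dy":36,"dz":0,"rx":0,"ry":0,"rz":0,"hand":1},{"dx":-25,"dy":36,"dz":0,"rx":0,"ry":0,"rz":0,"hand":1},{"dx":-25,"dy":36,"dz":0,"rx":0,"ry":0,"rz":0,"hand":1},{"dx":-25,"dy":36,"dz":0,"rx":0,"ry":0,"rz":0,"hand":1}]'; python3 plan.py .522 -.432 .25
```

```text
clock: 8.05
position: [0.4722, -0.0984, 0.3014]
tool_rot: [-3.141, 0.002, 0.278]
force: [0.8, -0.2, -4.6]
grip_width: 0.02
t 8.05 pos [ 0.4722 -0.0984  0.3014] rpy [-3.141e+00  2.000e-03  2.780e-01] q [ 0.33  0.23 -0.3   1.86  0.08  1.07 -1.29] F [ 0.8 -0.2 -4.6] w 0.02
tool delta mm [-43.5 334.5  51.3] rz to yaw
```

```bash
python3 -m inch '[{"dx":-4,"dy":34,"dz":0,"rx":0,"ry":0,"rz":0,"hand":1},{"dx":-4,"dy":34,"dz":0,"rx":0,"ry":0,"rz":0,"hand":1},{"dx":-5,"dy":34,"dz":0,"rx":0,"ry":0,"rz":0,"hand":1},{"dx":-5,"dy":34,"dz":0,"rx":0,"ry":0,"rz":0,"hand":1},{"dx":-5,"dy":34,"dz":0,"rx":0,"ry":0,"rz":0,"hand":1},{"dx":-5,"dy":34,"dz":0,"rx":0,"ry":0,"rz":0,"hand":1},{"dx":-4,"dy":34,"dz":0,"rx":0,"ry":0,"rz":0,"hand":1},{"dx":-4,"dy":34,"dz":0,"rx":0,"ry":0,"rz":0,"hand":1},{"dx":-4,"dy":34,"dz":10,"rx":0,"ry":0,"rz":0,"hand":1},{"dx":-3,"dy":28,"dz":20,"rx":0,"ry":0,"rz":0,"hand":1}]';python3 -m inch '[{"dx":0,"dy":0,"dz":0,"rx":0,"ry":0,"rz":0.137,"hand":1},{"dx":0,"dy":0,"dz":0,"rx":0,"ry":0,"rz":0.137,"hand":1},{"dx":0,"dy":0,"dz":0,"rx":0,"ry":0,"rz":0.137,"hand":1},{"dx":0,"dy":0,"dz":0,"rx":0,"ry":0,"rz":0,"hand":1},{"dx":0,"dy":0,"dz":0,"rx":0,"ry":0,"rz":0,"hand":1},{"dx":0,"dy":0,"dz":0,"rx":0,"ry":0,"rz":0,"hand":1}]'; python3 plan.py .522 -.432 .15; python3 - <<'E'
from h import *
p,d=bot.grab_frame('scene');q,e=bot.grab_frame('top'); np.save('scene1p.npy',p);np.save('scene1.npy',d);np.save('top1p.npy',q);np.save('top1.npy',e)
save('a5',np.hstack([cv2.resize(p[130:230,350:450],(400,400)),cv2.resize(q[210:310,420:520],(400,400))]))
E
```

```text
clock: 9.05
position: [0.5237, -0.4319, 0.2716]
tool_rot: [3.141, 0.0, 0.277]
force: [0.6, 0.1, -4.7]
grip_width: 0.0197
clock: 9.65
position: [0.5238, -0.4297, 0.2719]
tool_rot: [-3.141, 0.001, -0.13]
force: [-0.8, 0.1, -5.1]
grip_width: 0.0199
t 9.65 pos [ 0.5238 -0.4297  0.2719] rpy [-3.141e+00  1.000e-03 -1.300e-01] q [ 0.64  0.58 -0.06  1.4   0.04  1.17 -1.13] F [-0.8  0.1 -5.1] w 0.0199
tool delta mm [ -1.4   2.6 121.9] rz to yaw
```

View pics/a5.png

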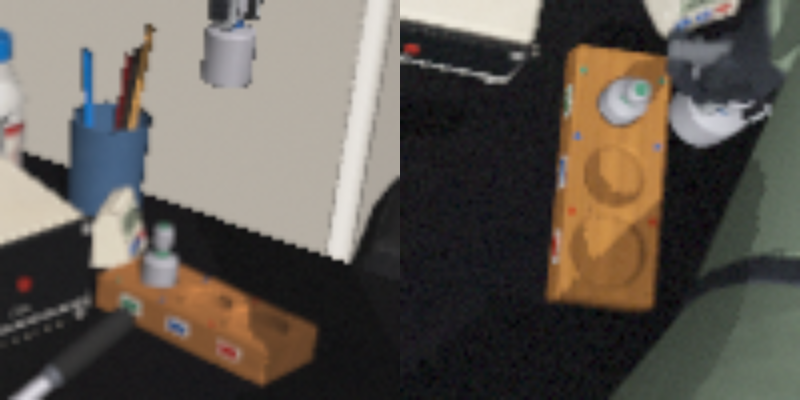

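```bash
python3 -m inch '[{"dx":-1,"dy":2,"dz":30,"rx":0,"ry":0,"rz":0,"hand":1},{"dx":0,"dy":0,"dz":40,"rx":0,"ry":0,"rz":0,"hand":1},{"dx":0,"dy":0,"dz":40,"rx":0,"ry":0,"rz":0,"hand":1},{"dx":0,"dy":0,"dz":40,"rx":0,"ry":0,"rz":0,"hand":1},{"dx":0,"dy":0,"dz":10,"rx":0,"ry":0,"rz":0,"hand":1},{"dx":0,"dy":0,"dz":0,"rx":0,"ry":0,"rz":0,"hand":1},{"dx":0,"dy":0,"dz":0,"rx":0,"ry":0,"rz":0,"hand":1}]'; python3 plan.py .522 -.432 .15; python3 - <<'E'
from h import *
p,d=bot.grab_frame('scene');q,e=bot.grab_frame('top'); np.save('scene1p.npy',p);np.save('scene1.npy',d);np.save('top1p.npy',q);np.save('top1.npy',e)
save('a6',np.hstack([cv2.resize(p[165:230,370:435],(400,400),interpolation=cv2.INTER_CUBIC),cv2.resize(q[220:290,440:510],(400,400),interpolation=cv2.INTER_CUBIC)]))
E
```

```text
clock: 10.45
position: [0.5235, -0.4324, 0.1143]
tool_rot: [3.14, -0.002, -0.133]
force: [0.1, 0.0, -3.5]
grip_width: 0.0201
t 10.45 pos [ 0.5235 -0.4324  0.1143] rpy [ 3.14e+00 -2.00e-03 -1.33e-01] q [ 0.64  0.73 -0.06  1.54  0.05  0.87 -1.14] F [ 0.1  0.  -3.5] w 0.0201
tool delta mm [ -1.5  -0.1 -35.7] rz to yaw
```

View pics/a6.png

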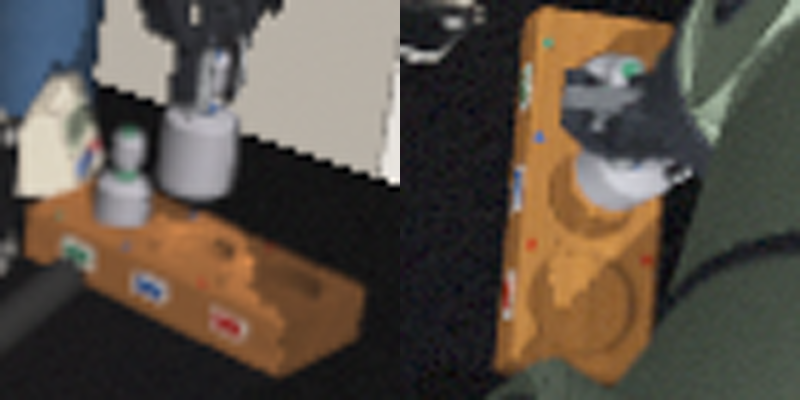

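```bash
cat > ov.py <<'E'
from h import *
import sys
bx,by,yaw=float(sys.argv[1]),float(sys.argv[2]),float(sys.argv[3]); wx,wy,wz=[float(a) for a in sys.argv[4:7]]; out=sys.argv[7]
def dr(n,img,pts,col,S,r0,c0):
    q=np.array([proj(n,p) for p in pts]); xy=np.stack([(q[:,1]-c0+.5)*S,(q[:,0]-r0+.5)*S],1)
    cv2.polylines(img,[np.round(xy).astype(np.int32)],True,col,1)
a=np.linspace(0,2*np.pi,60)
circ=lambda x,y,z,r:[(x+r*math.cos(t),y+r*math.sin(t),z) for t in a]
ex=np.array([math.cos(yaw),math.sin(yaw)]);ey=np.array([-ex[1],ex[0]]);o=np.array([bx,by])
B=lambda x,y,z:tuple(o+ex*x+ey*y)+(z,)
I=[]
for n,r0,c0 in (('scene',165,370),('top',220,440)):
    p=np.load(n+'1p.npy'); S=8; L=50 if False else 65
    img=cv2.resize(p[r0:r0+L,c0:c0+L].copy(),None,fx=6.1,fy=6.1,interpolation=cv2.INTER_CUBIC); S=6.1
    dr(n,img,circ(wx,wy,wz,.02),(0,255,255),S,r0,c0); dr(n,img,circ(wx,wy,wz+.042,.02),(0,255,255),S,r0,c0)
    dr(n,img,[B(s*.09,t*.034,.03) for s,t in((1,1),(1,-1),(-1,-1),(-1,1))],(255,0,0),S,r0,c0)
    for x,r in((-.054,.0265),(0,.0215),(.052,.0165)):
        c=B(x,0,.03); dr(n,img,circ(*c,r),(255,0,0),S,r0,c0)
    c=B(.052,0,.078); dr(n,img,circ(*c,.008),(255,0,255),S,r0,c0)
    I.append(img)
save(out,np.hstack(I))
E
python3 ov.py .5223 -.432 -.131 .5235 -.4324 .0666 o1
```

```text
(no output)
```

View pics/o1.png

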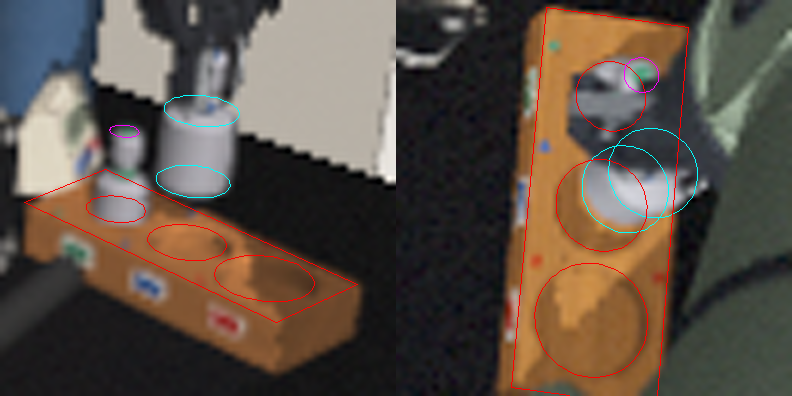

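In the overlay, the block model and held-weight model (cyan) lie within about 1 px of the picture in both cameras. The hole centre is near (0.5215, -0.4325), so I lower gently.

```bash
python3 -m inch '[{"dx":-2,"dy":0,"dz":20,"rx":0,"ry":0,"rz":0,"hand":1},{"dx":0,"dy":0,"dz":12,"rx":0,"ry":0,"rz":0,"hand":1},{"dx":0,"dy":0,"dz":4,"rx":0,"ry":0,"rz":0,"hand":1},{"dx":0,"dy":0,"dz":2,"rx":0,"ry":0,"rz":0,"hand":1},{"dx":0,"dy":0,"dz":1,"rx":0,"ry":0,"rz":0,"hand":1},{"dx":0,"dy":0,"dz":0,"rx":0,"ry":0,"rz":0,"hand":1}]'; python3 plan.py .5215 -.4325 .0637
```

```text
clock: 11.15
position: [0.5209, -0.4316, 0.0738]
tool_rot: [3.141, -0.0, -0.133]
force: [-0.9, -2.3, -4.8]
grip_width: 0.0199
t 11.15 pos [ 0.5209 -0.4316  0.0738] rpy [ 3.141 -0.    -0.133] q [ 0.64  0.78 -0.06  1.56  0.06  0.8  -1.15] F [-0.9 -2.3 -4.8] w 0.0199
tool delta mm [ 0.7  0.8 10.1] rz to yaw
```

```bash
python3 -m inch '[{"dx":0,"dy":1,"dz":2,"rx":0,"ry":0,"rz":0,"hand":1},{"dx":0,"dy":0,"dz":3,"rx":0,"ry":0,"rz":0,"hand":1},{"dx":0,"dy":0,"dz":0,"rx":0,"ry":0,"rz":0,"hand":1}]'; python3 plan.py .5215 -.4325 .0637
```

```text
clock: 11.45
position: [0.5204, -0.4322, 0.0679]
tool_rot: [-3.141, 0.0, -0.133]
force: [1.0, 0.0, -5.3]
grip_width: 0.02
t 11.45 pos [ 0.5204 -0.4322  0.0679] rpy [-3.141  0.    -0.133] q [ 0.64  0.79 -0.06  1.56  0.06  0.79 -1.15] F [ 1.   0.  -5.3] w 0.02
tool delta mm [1.1 0.2 4.2] rz to yaw
```

```bash
python3 -m inch '[{"dx":0,"dy":0,"dz":2,"rx":0,"ry":0,"rz":0,"hand":1},{"dx":0,"dy":0,"dz":1.5,"rx":0,"ry":0,"rz":0,"hand":1},{"dx":0,"dy":0,"dz":1,"rx":0,"ry":0,"rz":0,"hand":1},{"dx":0,"dy":0,"dz":0,"rx":0,"ry":0,"rz":0,"hand":1}]'; python3 plan.py .5215 -.4325 .0637
```

```text
clock: 11.85
position: [0.5206, -0.4324, 0.0638]
tool_rot: [3.142, -0.0, -0.133]
force: [-0.1, -0.1, -3.8]
grip_width: 0.0198
t 11.85 pos [ 0.5206 -0.4324  0.0638] rpy [ 3.142 -0.    -0.133] q [ 0.64  0.8  -0.06  1.56  0.06  0.78 -1.15] F [-0.1 -0.1 -3.8] w 0.0198
tool delta mm [ 0.9 -0.   0.1] rz to yaw
```

```bash
python3 -m inch '[{"dx":0,"dy":0,"dz":0.8,"rx":0,"ry":0,"rz":0,"hand":1},{"dx":0,"dy":0,"dz":0,"rx":0,"ry":0,"rz":0,"hand":0.3},{"dx":0,"dy":0,"dz":0,"rx":0,"ry":0,"rz":0,"hand":-0.2},{"dx":0,"dy":0,"dz":0,"rx":0,"ry":0,"rz":0,"hand":-0.3},{"dx":0,"dy":0,"dz":0,"rx":0,"ry":0,"rz":0,"hand":-0.3},{"dx":0,"dy":0,"dz":0,"rx":0,"ry":0,"rz":0,"hand":-0.3}]'; python3 plan.py .5215 -.4325 .0637;python3 -m inch '[{"dx":0,"dy":0,"dz":-10,"rx":0,"ry":0,"rz":0,"hand":-0.3},{"dx":0,"dy":0,"dz":-30,"rx":0,"ry":0,"rz":0,"hand":-0.3},{"dx":0,"dy":0,"dz":-45,"rx":0,"ry":0,"rz":0,"hand":-0.3},{"dx":0,"dy":0,"dz":-45,"rx":0,"ry":0,"rz":0,"hand":-0.3},{"dx":0,"dy":0,"dz":-45,"rx":0,"ry":0,"rz":0,"hand":-0.3},{"dx":0,"dy":0,"dz":-20,"rx":0,"ry":0,"rz":0,"hand":-0.3}]'; python3 plan.py .491 -.095 .25 1.082;python3 - <<'E'
from h import *
p,d=bot.grab_frame('scene');q,e=bot.grab_frame('top'); np.save('scene1p.npy',p);np.save('scene1.npy',d);np.save('top1p.npy',q);np.save('top1.npy',e)
save('a7',np.hstack([cv2.resize(p[165:230,370:435],(400,400),interpolation=cv2.INTER_CUBIC),cv2.resize(q[220:290,440:510],(400,400),interpolation=cv2.INTER_CUBIC)]))
E
```

```text
clock: 12.45
position: [0.5206, -0.4324, 0.063]
tool_rot: [3.142, -0.0, -0.133]
force: [-0.7, -0.5, 0.5]
grip_width: 0.0555
t 12.45 pos [ 0.5206 -0.4324  0.063 ] rpy [ 3.142 -0.    -0.133] q [ 0.64  0.8  -0.06  1.56  0.06  0.78 -1.15] F [-0.7 -0.5  0.5] w 0.0555
tool delta mm [ 0.9 -0.  -0.7] rz to yaw 
clock: 13.05
position: [0.5214, -0.4331, 0.2635]
tool_rot: [3.139, -0.005, -0.134]
force: [0.6, 0.2, -0.2]
grip_width: 0.0556
t 13.05 pos [ 0.5214 -0.4331  0.2635] rpy [ 3.139 -0.005 -0.134] q [ 0.64  0.58 -0.06  1.41  0.04  1.15 -1.13] F [ 0.6  0.2 -0.2] w 0.0556
tool delta mm [ -75.2 -331.1   12.2] rz to yaw [np.float64(-1.216)]
```

View pics/a7.png

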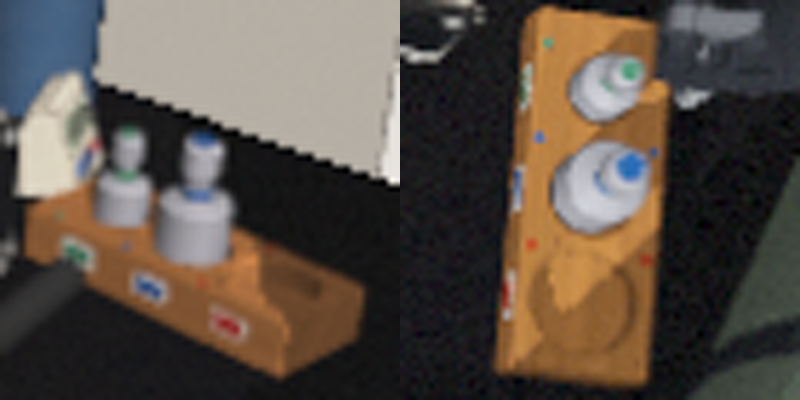

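The blue weight stands upright and fully down in the blue recess, and the jaws have let go (scene crop (195, 215); blue spot at top crop (630, 165)). TCP z was 0.063 at release, as expected for seated. Next, the jack and stub.

```bash
python3 -m inch '[{"dx":-7,"dy":-33,"dz":0,"rx":0,"ry":0,"rz":0,"hand":-0.4},{"dx":-8,"dy":-33,"dz":0,"rx":0,"ry":0,"rz":0,"hand":-0.4},{"dx":-7,"dy":-33,"dz":0,"rx":0,"ry":0,"rz":0,"hand":-0.4},{"dx":-8,"dy":-33,"dz":0,"rx":0,"ry":0,"rz":0,"hand":-0.4},{"dx":-7,"dy":-33,"dz":0,"rx":0,"ry":0,"rz":0,"hand":-0.4},{"dx":-8,"dy":-33,"dz":0,"rx":0,"ry":0,"rz":0,"hand":-0.4},{"dx":-7,"dy":-33,"dz":0,"rx":0,"ry":0,"rz":0,"hand":-0.4},{"dx":-8,"dy":-33,"dz":0,"rx":0,"ry":0,"rz":0,"hand":-0.4},{"dx":-7,"dy":-33,"dz":0,"rx":0,"ry":0,"rz":0,"hand":-0.4},{"dx":-8,"dy":-33,"dz":0,"rx":0,"ry":0,"rz":0,"hand":-0.4}]'
python3 -m inch '[{"dx":0,"dy":0,"dz":0,"rx":0,"ry":0,"rz":-0.135,"hand":-0.4},{"dx":0,"dy":0,"dz":0,"rx":0,"ry":0,"rz":-0.135,"hand":-0.4},{"dx":0,"dy":0,"dz":0,"rx":0,"ry":0,"rz":-0.135,"hand":-0.4},{"dx":0,"dy":0,"dz":0,"rx":0,"ry":0,"rz":-0.135,"hand":-0.4},{"dx":0,"dy":0,"dz":0,"rx":0,"ry":0,"rz":-0.135,"hand":-0.4},{"dx":0,"dy":0,"dz":0,"rx":0,"ry":0,"rz":-0.135,"hand":-0.4},{"dx":0,"dy":0,"dz":0,"rx":0,"ry":0,"rz":-0.135,"hand":-0.4},{"dx":0,"dy":0,"dz":0,"rx":0,"ry":0,"rz":-0.135,"hand":-0.4},{"dx":0,"dy":0,"dz":0,"rx":0,"ry":0,"rz":-0.135,"hand":-0.4}]'
python3 plan.py .491 -.095 .13 1.082
python3 - <<'E'
from h import *
print(at_z('top',248.7,331.9,.062))
S=np.load('scene0p.npy'); save('sj',cv2.resize(S[190:280,250:390],None,fx=5.5,fy=5.5,interpolation=cv2.INTER_CUBIC))
E
```

```text
clock: 14.15
position: [0.4895, -0.094, 0.2579]
tool_rot: [3.142, 0.0, -0.133]
force: [-0.1, 0.2, 0.7]
grip_width: 0.0599
clock: 15.05
position: [0.4897, -0.0953, 0.2579]
tool_rot: [-3.141, 0.0, 1.087]
force: [0.2, -0.4, 0.4]
grip_width: 0.0598
t 15.05 pos [ 0.4897 -0.0953  0.2579] rpy [-3.141  0.     1.087] q [ 0.39  0.31 -0.39  1.88  0.14  0.98 -0.55] F [ 0.2 -0.4  0.4] w 0.0598
tool delta mm [  0.9   1.  127.9] rz to yaw [np.float64(0.005)]
[ 0.52574382 -0.03254981  0.062     ]
```

View pics/sj.png

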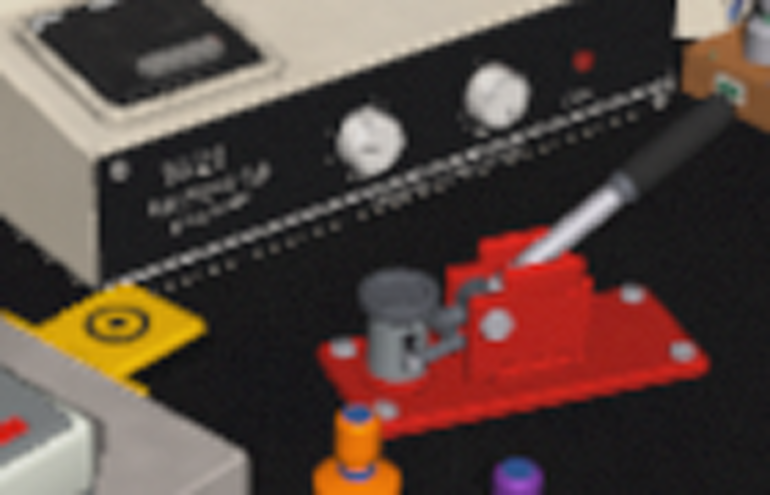

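The jack lies as expected: two cheeks with the lever between them, saddle dish at scene crop (400, 295), nothing between it and the bracket. I descend over the carry grip.

```bash
python3 -m inch '[{"dx":1,"dy":1,"dz":40,"rx":0,"ry":0,"rz":0,"hand":-0.5},{"dx":0,"dy":0,"dz":45,"rx":0,"ry":0,"rz":0,"hand":-0.5},{"dx":0,"dy":0,"dz":45,"rx":0,"ry":0,"rz":0,"hand":-0.5},{"dx":0,"dy":0,"dz":28,"rx":0,"ry":0,"rz":0,"hand":-0.5},{"dx":0,"dy":0,"dz":0,"rx":0,"ry":0,"rz":0,"hand":-0.5},{"dx":0,"dy":0,"dz":0,"rx":0,"ry":0,"rz":0,"hand":-0.5}]'
python3 plan.py .491 -.0955 .045 1.082
python3 - <<'E'
from h import *
p,d=bot.grab_frame('scene'); save('sj2',cv2.resize(p[170:280,250:410],None,fx=5,fy=5,interpolation=cv2.INTER_CUBIC))
E
```

```text
clock: 15.65
position: [0.4915, -0.0948, 0.1006]
tool_rot: [-3.141, 0.0, 1.082]
force: [0.1, 0.7, 0.1]
grip_width: 0.0641
t 15.65 pos [ 0.4915 -0.0948  0.1006] rpy [-3.141  0.     1.082] q [ 0.32  0.54 -0.33  2.02  0.28  0.63 -0.68] F [0.1 0.7 0.1] w 0.0641
tool delta mm [-0.9 -0.  55.6] rz to yaw [np.float64(0.0)]
```

View pics/sj2.png

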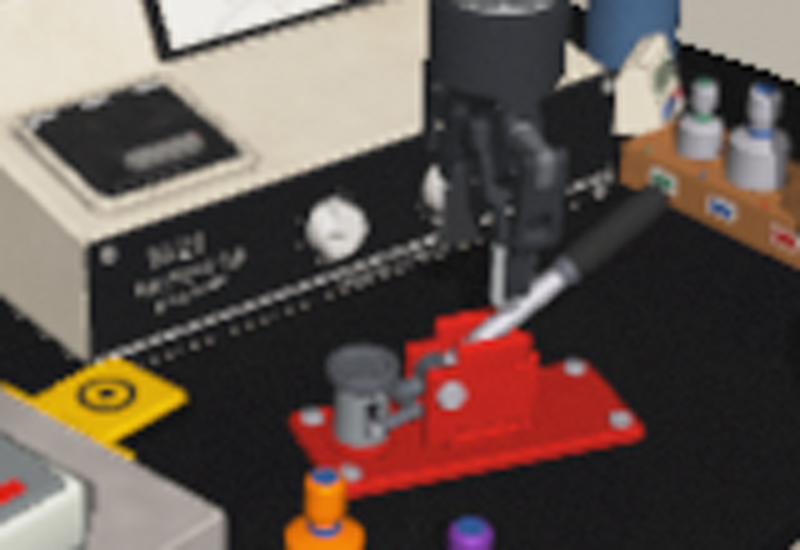

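```bash
python3 - <<'E'
from h import *
for s in (-1,1):
    p=np.array([.4915,-.0948,.107])+s*.032*np.array([-.883,.469,0]); r=proj('scene',p); print(s,(r[1]-250)*5,(r[0]-170)*5)
E
sed -n 1,1p h.py
```

```text
-1 457.58503062578626 240.98709029445047
1 504.02540568598766 295.27937927836615
import numpy as np, cv2, math
```

The two fingertips project to crop (458, 241) and (504, 295), where the picture shows them, so they straddle the cheeks. I descend and close.

```bash
python3 -m inch '[{"dx":-0.5,"dy":0,"dz":20,"rx":0,"ry":0,"rz":0,"hand":-0.5},{"dx":0,"dy":0,"dz":20,"rx":0,"ry":0,"rz":0,"hand":-0.5},{"dx":0,"dy":0,"dz":15,"rx":0,"ry":0,"rz":0,"hand":-0.5},{"dx":0,"dy":0,"dz":0,"rx":0,"ry":0,"rz":0,"hand":-0.5},{"dx":0,"dy":0,"dz":0,"rx":0,"ry":0,"rz":0,"hand":0.0},{"dx":0,"dy":0,"dz":0,"rx":0,"ry":0,"rz":0,"hand":1},{"dx":0,"dy":0,"dz":0,"rx":0,"ry":0,"rz":0,"hand":1},{"dx":0,"dy":0,"dz":0,"rx":0,"ry":0,"rz":0,"hand":1},{"dx":0,"dy":0,"dz":0,"rx":0,"ry":0,"rz":0,"hand":1},{"dx":0,"dy":0,"dz":0,"rx":0,"ry":0,"rz":0,"hand":1}]' 80
python3 plan.py .5445 .047 .045 1.082
python3 - <<'E'
from h import *
p,d=bot.grab_frame('scene'); save('sj3',cv2.resize(p[170:280,250:410],None,fx=5,fy=5,interpolation=cv2.INTER_CUBIC))
E
```

```text
clock: 16.7
position: [0.4918, -0.0955, 0.0467]
tool_rot: [3.14, -0.0, 1.082]
force: [-4.7, 0.8, 15.2]
grip_width: 0.0365
t 16.7 pos [ 0.4918 -0.0955  0.0467] rpy [ 3.14  -0.     1.082] q [ 0.28  0.63 -0.28  2.04  0.34  0.51 -0.73] F [-4.7  0.8 15.2] w 0.0365
tool delta mm [150.6 -20.4   1.7] rz to yaw [np.float64(-0.0)]
```

View pics/sj3.png

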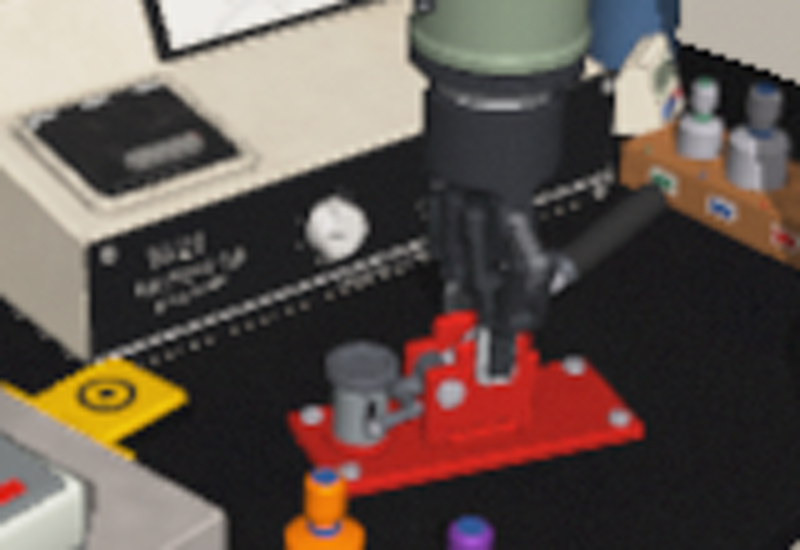

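```bash
python3 -m inch '[{"dx":0,"dy":0,"dz":-2,"rx":0,"ry":0,"rz":0,"hand":1},{"dx":0,"dy":0,"dz":-2.5,"rx":0,"ry":0,"rz":0,"hand":1},{"dx":0,"dy":0,"dz":0,"rx":0,"ry":0,"rz":0,"hand":1}]'
python3 plan.py .5445 .047 .045 1.082
python3 - <<'E'
from h import *
s=at_z('scene',242.2,322.2,.062); t=at_z('scene',249.2,271.4,.083); print(s,t,t-s)
# sj target px (118,322)
t=at_z('scene',190+322/5.5-.5,250+118/5.5-.5,.083);print(t)
# top crop jk: target (99,205) scale 5,4.8 ; dish
t=at_z('top',185+205/4.8-.5,260+99/5-.5,.083); print(t)
p,d=bot.grab_frame('scene');q,e=bot.grab_frame('top')
save('l1',np.hstack([cv2.resize(p[200:280,290:390],(400,320),interpolation=cv2.INTER_CUBIC),cv2.resize(q[210:290,300:400],(400,320),interpolation=cv2.INTER_CUBIC)]))
E
```

```text
clock: 17.05
position: [0.4913, -0.0955, 0.05]
tool_rot: [3.141, -0.0, 1.082]
force: [0.5, 0.6, -9.1]
grip_width: 0.0364
t 17.05 pos [ 0.4913 -0.0955  0.05  ] rpy [ 3.141 -0.     1.082] q [ 0.29  0.62 -0.28  2.04  0.34  0.52 -0.73] F [ 0.5  0.6 -9.1] w 0.0364
tool delta mm [150.8 -20.    5.1] rz to yaw [np.float64(-0.0)]
[ 0.52219538 -0.03102921  0.062     ] [0.57467742 0.11183604 0.083     ] [0.05248203 0.14286525 0.021     ]
[0.57955208 0.10875095 0.083     ]
[0.58002617 0.11103677 0.083     ]
```

View pics/l1.png

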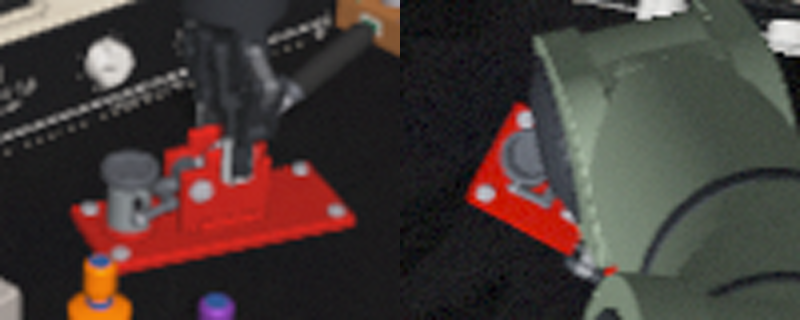

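The jack hangs free at the full 9 N and about 3 mm up, level in both views. I carry it towards the stub.

```bash
python3 -m inch '[{"dx":8,"dy":-1,"dz":0,"rx":0,"ry":0,"rz":0,"hand":1},{"dx":16,"dy":-2,"dz":0,"rx":0,"ry":0,"rz":0,"hand":1},{"dx":20,"dy":-2.5,"dz":0,"rx":0,"ry":0,"rz":0,"hand":1},{"dx":20,"dy":-2.5,"dz":0,"rx":0,"ry":0,"rz":0,"hand":1},{"dx":16,"dy":-2,"dz":0,"rx":0,"ry":0,"rz":0,"hand":1},{"dx":10,"dy":-2,"dz":0.5,"rx":0,"ry":0,"rz":0,"hand":1},{"dx":5,"dy":-1,"dz":1,"rx":0,"ry":0,"rz":0,"hand":1},{"dx":0,"dy":0,"dz":0,"rx":0,"ry":0,"rz":0,"hand":1},{"dx":0,"dy":0,"dz":0,"rx":0,"ry":0,"rz":0,"hand":1}]'
python3 plan.py .5453 .0465 .048 1.082
python3 - <<'E'
from h import *
p,d=bot.grab_frame('scene');q,e=bot.grab_frame('top')
save('l2',np.hstack([cv2.resize(p[200:280,250:350],(400,320),interpolation=cv2.INTER_CUBIC),cv2.resize(q[190:270,260:360],(400,320),interpolation=cv2.INTER_CUBIC)]))
E
```

```text
clock: 18.05
position: [0.524, -0.0061, 0.0479]
tool_rot: [-3.141, 0.001, 1.081]
force: [-0.4, -0.0, -8.9]
grip_width: 0.0366
t 18.05 pos [ 0.524  -0.0061  0.0479] rpy [-3.141e+00  1.000e-03  1.081e+00] q [ 0.1   0.65 -0.27  1.98  0.32  0.55 -0.88] F [-0.4 -0.  -8.9] w 0.0366
tool delta mm [56.4 -6.  -0.2] rz to yaw [np.float64(-0.001)]
```

View pics/l2.png

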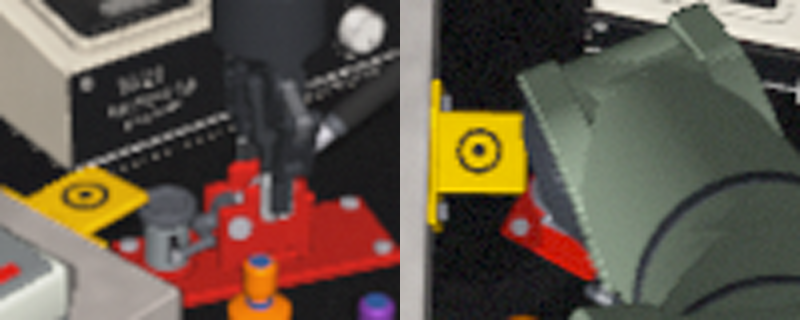

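```bash
python3 -m inch '[{"dx":8,"dy":-1,"dz":0,"rx":0,"ry":0,"rz":0,"hand":1},{"dx":10,"dy":-1,"dz":0,"rx":0,"ry":0,"rz":0,"hand":1},{"dx":10,"dy":-1,"dz":0,"rx":0,"ry":0,"rz":0,"hand":1},{"dx":10,"dy":-1,"dz":0,"rx":0,"ry":0,"rz":0,"hand":1},{"dx":10,"dy":-1,"dz":0,"rx":0,"ry":0,"rz":0,"hand":1},{"dx":8,"dy":-1,"dz":0,"rx":0,"ry":0,"rz":0,"hand":1},{"dx":0,"dy":0,"dz":0,"rx":0,"ry":0,"rz":0,"hand":1},{"dx":0,"dy":0,"dz":0,"rx":0,"ry":0,"rz":0,"hand":1}]'
python3 plan.py .5453 .0465 .048 1.082
python3 - <<'E'
from h import *
p,d=bot.grab_frame('scene');q,e=bot.grab_frame('top'); np.save('scene2p.npy',p);np.save('scene2.npy',d);np.save('top2p.npy',q);np.save('top2.npy',e)
save('l3',np.hstack([cv2.resize(p[200:280,230:330],(400,320),interpolation=cv2.INTER_CUBIC),cv2.resize(q[190:270,260:360],(400,320),interpolation=cv2.INTER_CUBIC)]))
E
```

```text
clock: 18.95
position: [0.5452, 0.0467, 0.0479]
tool_rot: [-3.141, 0.0, 1.082]
force: [-0.4, -0.3, -8.8]
grip_width: 0.0366
t 18.95 pos [0.5452 0.0467 0.0479] rpy [-3.141  0.     1.082] q [ 0.    0.68 -0.27  1.92  0.31  0.58 -0.96] F [-0.4 -0.3 -8.8] w 0.0366
tool delta mm [-0.1  0.2 -0.1] rz to yaw [np.float64(-0.0)]
```

View pics/l3.png

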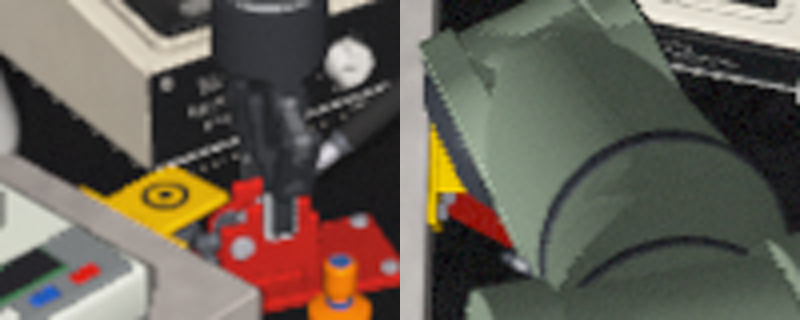

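The jack is carried into place with no side force and its saddle is hidden under the tongue. I set it down, let go, and step back to look.

```bash
python3 -m inch '[{"dx":0,"dy":0,"dz":1,"rx":0,"ry":0,"rz":0,"hand":1},{"dx":0,"dy":0,"dz":0.7,"rx":0,"ry":0,"rz":0,"hand":1},{"dx":0,"dy":0,"dz":0,"rx":0,"ry":0,"rz":0,"hand":1},{"dx":0,"dy":0,"dz":0,"rx":0,"ry":0,"rz":0,"hand":0.3},{"dx":0,"dy":0,"dz":0,"rx":0,"ry":0,"rz":0,"hand":-0.2},{"dx":0,"dy":0,"dz":0,"rx":0,"ry":0,"rz":0,"hand":-0.4},{"dx":0,"dy":0,"dz":0,"rx":0,"ry":0,"rz":0,"hand":-0.4},{"dx":0,"dy":0,"dz":0,"rx":0,"ry":0,"rz":0,"hand":-0.4}]'
python3 -m inch '[{"dx":0,"dy":0,"dz":-10,"rx":0,"ry":0,"rz":0,"hand":-0.4},{"dx":0,"dy":0,"dz":-25,"rx":0,"ry":0,"rz":0,"hand":-0.4},{"dx":0,"dy":0,"dz":-40,"rx":0,"ry":0,"rz":0,"hand":-0.4},{"dx":0,"dy":0,"dz":-45,"rx":0,"ry":0,"rz":0,"hand":-0.4},{"dx":-20,"dy":0,"dz":-45,"rx":0,"ry":0,"rz":0,"hand":-0.4},{"dx":-40,"dy":0,"dz":-20,"rx":0,"ry":0,"rz":0,"hand":-0.4},{"dx":-45,"dy":0,"dz":0,"rx":0,"ry":0,"rz":0,"hand":-0.4},{"dx":-45,"dy":0,"dz":0,"rx":0,"ry":0,"rz":0,"hand":-0.4},{"dx":-40,"dy":0,"dz":0,"rx":0,"ry":0,"rz":0,"hand":-0.4},{"dx":-20,"dy":0,"dz":0,"rx":0,"ry":0,"rz":0,"hand":-0.4}]'
python3 plan.py .5 -.03 .25 1.082
python3 - <<'E'
from meas import *
p,d=bot.grab_frame('scene');q,e=bot.grab_frame('top'); np.save('scene2p.npy',p);np.save('scene2.npy',d);np.save('top2p.npy',q);np.save('top2.npy',e)
save('l4',np.hstack([cv2.resize(p[200:280,230:330],(400,320),interpolation=cv2.INTER_CUBIC),cv2.resize(q[190:270,260:360],(400,320),interpolation=cv2.INTER_CUBIC)]))
for n in ('top','scene'):
  for t in('saddle','lift_stub','carry_grip','handle_grip','jack'): print(n,t,[(round(x['score'],2),np.round(x['centre'],1).tolist()) for x in bot.tip_of(n,t)][:2])
E
```

```text
clock: 19.85
position: [0.5455, 0.0469, 0.0464]
tool_rot: [3.141, -0.0, 1.082]
force: [-0.1, 0.3, 0.4]
grip_width: 0.0598
clock: 20.85
position: [0.4448, -0.1414, 0.2321]
tool_rot: [3.141, 0.001, 1.079]
force: [0.4, 0.1, -0.0]
grip_width: 0.0597
t 20.85 pos [ 0.4448 -0.1414  0.2321] rpy [3.141e+00 1.000e-03 1.079e+00] q [ 0.44  0.28 -0.31  1.99  0.11  0.89 -0.43] F [ 0.4  0.1 -0. ] w 0.0597
tool delta mm [124.2  -4.  -18. ] rz to yaw [np.float64(-0.003)]
top saddle []
top lift_stub [(0.91, [226.1, 280.8]), (0.67, [241.1, 304.9])]
top carry_grip [(0.64, [241.2, 301.2])]
top handle_grip [(0.7, [253.3, 327.0]), (0.29, [226.9, 280.5])]
top jack [(0.63, [245.0, 302.6])]
scene saddle [(0.41, [254.8, 269.9])]
scene lift_stub [(0.95, [251.9, 273.2])]
scene carry_grip [(0.71, [251.3, 295.9])]
scene handle_grip [(0.69, [222.0, 325.7]), (0.66, [298.2, 278.2])]
scene jack [(0.97, [270.3, 289.2])]
```

View pics/l4.png

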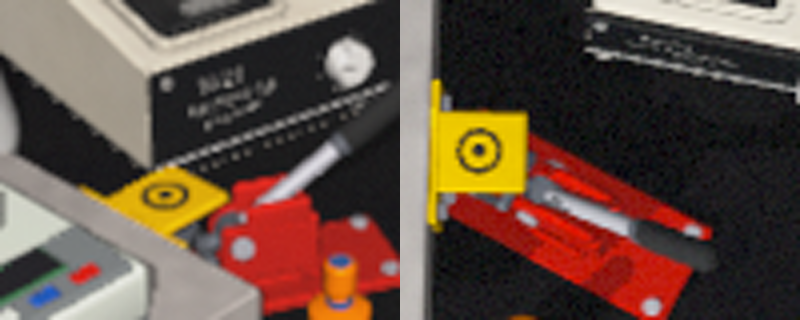

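```bash
cat > ovj.py <<'E'
from h import *
import sys
sx,sy,yaw=float(sys.argv[1]),float(sys.argv[2]),math.radians(float(sys.argv[3])); suf=sys.argv[4]
ex=np.array([math.cos(yaw),math.sin(yaw)]);ey=np.array([-ex[1],ex[0]]);o=np.array([sx,sy])-.06*ex
J=lambda x,y,z:tuple(o+ex*x+ey*y)+(z,)
I=[]
for n,r0,c0 in (('scene',200,235),('top',195,262)):
    p=np.load(n+suf+'p.npy'); S=5.; img=cv2.resize(p[r0:r0+90,c0:c0+80].copy(),None,fx=S,fy=S,interpolation=cv2.INTER_CUBIC)
    def dr(pts,col):
        q=np.array([proj(n,a) for a in pts]); xy=np.stack([(q[:,1]-c0+.5)*S,(q[:,0]-r0+.5)*S],1); cv2.polylines(img,[np.round(xy).astype(np.int32)],True,col,1)
    dr([J(-.1,-.04,.01),J(.09,-.04,.01),J(.09,.04,.01),J(-.1,.04,.01)],(0,255,255))
    dr([J(-.035,-.019,.072),J(.011,-.019,.072),J(.011,.019,.072),J(-.035,.019,.072)],(0,255,0))
    dr([J(.015,0,.044),J(-.119,0,.14)],(255,255,255))
    t=np.linspace(0,6.28,30); dr([(sx+.012*math.cos(a),sy+.012*math.sin(a),.083) for a in t],(0,0,255))
    I.append(img)
save(sys.argv[5],np.hstack(I))
E
python3 ovj.py .5797 .1101 62 2 oj1
python3 - <<'E'
from h import *
print(at_z('top',226.1,280.8,.083),at_z('scene',251.9,273.2,.067),at_z('top',241.2,301.2,.064),at_z('scene',251.3,295.9,.064),'h',at_z('top',253.3,327,.124),at_z('scene',222,325.7,.124))
E
```

```text
[0.58314402 0.10702854 0.083     ] [0.57995388 0.10081248 0.067     ] [0.54548168 0.05166933 0.064     ] [0.54131412 0.05429169 0.064     ] h [ 0.50247057 -0.0188819   0.124     ] [ 0.51891759 -0.03929701  0.124     ]
```

View pics/oj1.png

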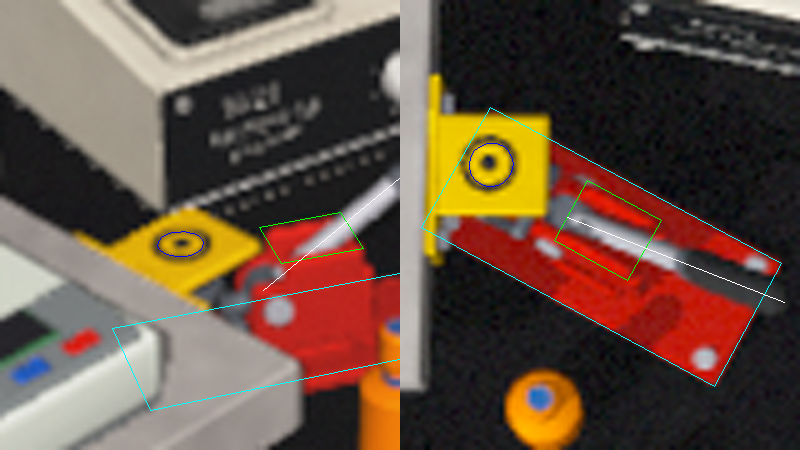

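In both views the model outline of the jack (cyan) lies on its picture and the circle on the yellow target. The saddle is within about 2 mm of the stub. Now to the handle.

```bash
python3 plan.py .506 -.0285 .105 1.082; python3 -m inch '[{"dx":32,"dy":-1,"dz":0,"rx":0,"ry":0,"rz":0,"hand":-0.4},{"dx":32,"dy":-1,"dz":0,"rx":0,"ry":0,"rz":0,"hand":-0.4},{"dx":32,"dy":0,"dz":0,"rx":0,"ry":0,"rz":0,"hand":-0.4},{"dx":32,"dy":0,"dz":20,"rx":0,"ry":0,"rz":0,"hand":-0.4},{"dx":0,"dy":0,"dz":25,"rx":0,"ry":0,"rz":0,"hand":-0.4},{"dx":0,"dy":0,"dz":0,"rx":0,"ry":0,"rz":0,"hand":-0.4},{"dx":0,"dy":0,"dz":0,"rx":0,"ry":0,"rz":0,"hand":-0.4}]'
python3 plan.py .506 -.0285 .105 1.082
python3 - <<'E'
from meas import *
p,d=bot.grab_frame('scene');q,e=bot.grab_frame('top')
save('h1',np.hstack([cv2.resize(p[180:260,270:370],(400,320),interpolation=cv2.INTER_CUBIC),cv2.resize(q[200:280,270:370],(400,320),interpolation=cv2.INTER_CUBIC)]))
E
```

```text
t 21.45 pos [ 0.4469 -0.1381  0.2313] rpy [-3.141 -0.     1.082] q [ 0.43  0.29 -0.32  1.99  0.11  0.89 -0.43] F [0.4 0.1 0.4] w 0.0597
tool delta mm [124.6   0.8 126.3] rz to yaw [np.float64(0.0)]
clock: 22.15
position: [0.5049, -0.0249, 0.1866]
tool_rot: [-3.141, 0.001, 1.082]
force: [-0.1, 0.2, 0.5]
grip_width: 0.06
t 22.15 pos [ 0.5049 -0.0249  0.1866] rpy [-3.141e+00  1.000e-03  1.082e+00] q [ 0.2   0.41 -0.35  1.94  0.19  0.82 -0.74] F [-0.1  0.2  0.5] w 0.06
tool delta mm [-2.6  2.8 81.6] rz to yaw [np.float64(-0.0)]
```

View pics/h1.png

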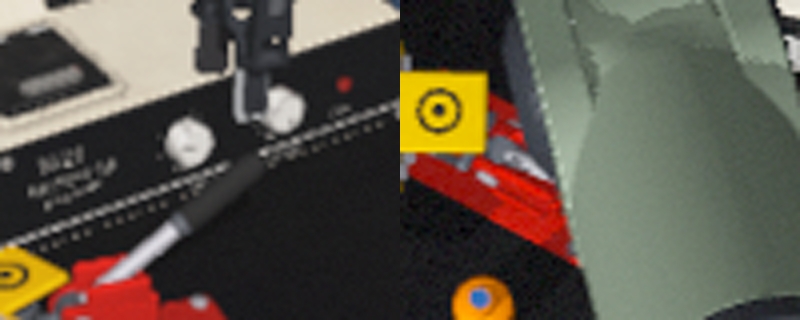

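Both fingers hang above the black grip, whose middle is near scene crop (215, 195). I descend onto it and look before closing.

```bash
python3 -m inch '[{"dx":-2.5,"dy":3,"dz":25,"rx":0,"ry":0,"rz":0,"hand":-0.4},{"dx":0,"dy":0,"dz":25,"rx":0,"ry":0,"rz":0,"hand":-0.4},{"dx":0,"dy":0,"dz":20,"rx":0,"ry":0,"rz":0,"hand":-0.4},{"dx":0,"dy":0,"dz":11,"rx":0,"ry":0,"rz":0,"hand":-0.4},{"dx":0,"dy":0,"dz":0,"rx":0,"ry":0,"rz":0,"hand":-0.4},{"dx":0,"dy":0,"dz":0,"rx":0,"ry":0,"rz":0,"hand":-0.4}]'
python3 plan.py .506 -.0285 .105 1.082
python3 - <<'E'
from meas import *
p,d=bot.grab_frame('scene')
save('h2',cv2.resize(p[180:270,270:370],None,fx=6,fy=6,interpolation=cv2.INTER_CUBIC))
E
```

```text
clock: 22.85
position: [0.5071, -0.0283, 0.1063]
tool_rot: [3.141, -0.0, 1.081]
force: [-0.6, 0.8, 0.8]
grip_width: 0.0598
t 22.85 pos [ 0.5071 -0.0283  0.1063] rpy [ 3.141 -0.     1.081] q [ 0.17  0.53 -0.31  2.    0.26  0.64 -0.79] F [-0.6  0.8  0.8] w 0.0598
tool delta mm [-0.6 -0.9  1.3] rz to yaw [np.float64(-0.001)]
```

View pics/h2.png

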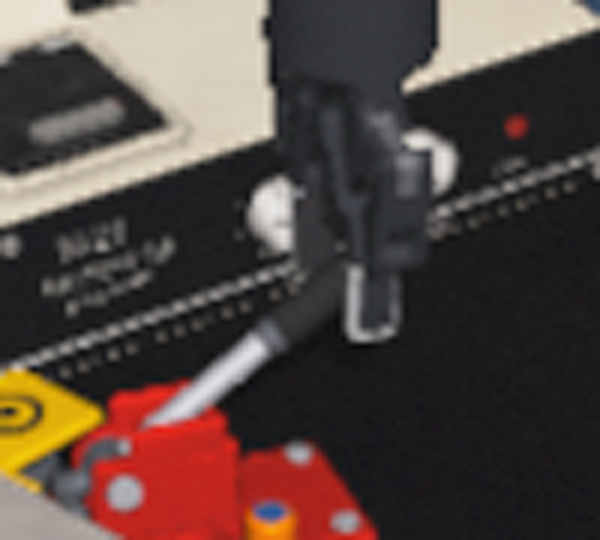

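The fingers straddle the rubber grip. I close on it.

```bash
python3 -m inch '[{"dx":0,"dy":-0.5,"dz":1,"rx":0,"ry":0,"rz":0,"hand":0.2},{"dx":0,"dy":0,"dz":0,"rx":0,"ry":0,"rz":0,"hand":0.6},{"dx":0,"dy":0,"dz":0,"rx":0,"ry":0,"rz":0,"hand":1},{"dx":0,"dy":0,"dz":0,"rx":0,"ry":0,"rz":0,"hand":1},{"dx":0,"dy":0,"dz":0,"rx":0,"ry":0,"rz":0,"hand":1},{"dx":0,"dy":0,"dz":0,"rx":0,"ry":0,"rz":0,"hand":1},{"dx":0,"dy":0,"dz":0,"rx":0,"ry":0,"rz":0,"hand":1}]' 60
python3 plan.py .506 -.0285 .105 1.082
python3 - <<'E'
from meas import *
p,d=bot.grab_frame('scene');q,e=bot.grab_frame('top'); np.save('scene3p.npy',p);np.save('top3p.npy',q)
E
python3 ovj.py .5797 .1101 62 3 oj2
```

```text
clock: 23.6
position: [0.5061, -0.0281, 0.1045]
tool_rot: [3.142, 0.0, 1.082]
force: [-1.6, -0.3, 5.6]
grip_width: 0.0181
t 23.6 pos [ 0.5061 -0.0281  0.1045] rpy [3.142 0.    1.082] q [ 0.17  0.54 -0.3   2.    0.26  0.64 -0.79] F [-1.6 -0.3  5.6] w 0.0181
tool delta mm [-0.3  0.1 -0.5] rz to yaw [np.float64(-0.0)]
```

View pics/oj2.png

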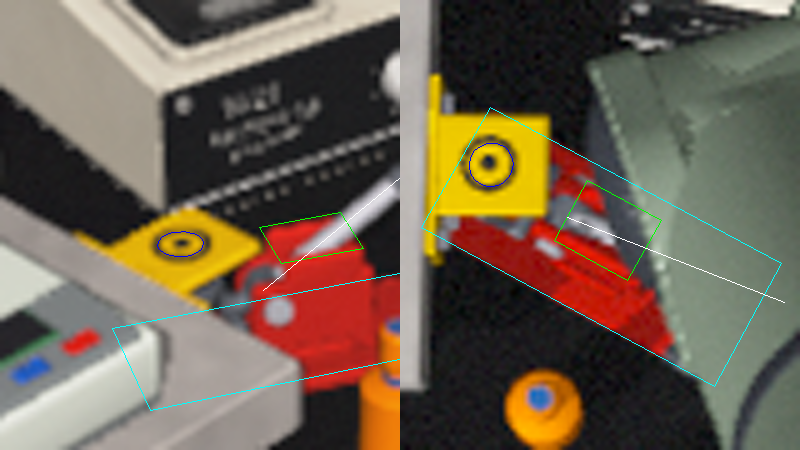

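The jack has not moved. The grip is closed at 18 mm on the rubber. I start the stroke along the lever's arc.

```bash
python3 -m inch '[{"dx":-3.9,"dy":0,"dz":5.7,"rx":0,"ry":0,"rz":0,"hand":1},{"dx":-3.6,"dy":0,"dz":5.9,"rx":0,"ry":0,"rz":0,"hand":1},{"dx":-3.2,"dy":0,"dz":6.1,"rx":0,"ry":0,"rz":0,"hand":1},{"dx":-3,"dy":0,"dz":6.2,"rx":0,"ry":0,"rz":0,"hand":1},{"dx":0,"dy":0,"dz":0,"rx":0,"ry":0,"rz":0,"hand":1},{"dx":0,"dy":0,"dz":0,"rx":0,"ry":0,"rz":0,"hand":1}]'
python3 plan.py .506 -.0285 .105 1.082
python3 - <<'E'
from meas import *
p,d=bot.grab_frame('scene');q,e=bot.grab_frame('top'); np.save('scene3p.npy',p);np.save('top3p.npy',q)
E
python3 ovj.py .5797 .1101 62 3 oj3
```

```text
clock: 24.3
position: [0.4997, -0.0403, 0.0805]
tool_rot: [3.141, 0.0, 1.081]
force: [-2.9, -1.7, 8.6]
grip_width: 0.0183
t 24.3 pos [ 0.4997 -0.0403  0.0805] rpy [3.141 0.    1.081] q [ 0.18  0.57 -0.29  2.03  0.28  0.58 -0.79] F [-2.9 -1.7  8.6] w 0.0183
tool delta mm [ 13.4   0.  -24.5] rz to yaw [np.float64(-0.001)]
```

View pics/oj3.png

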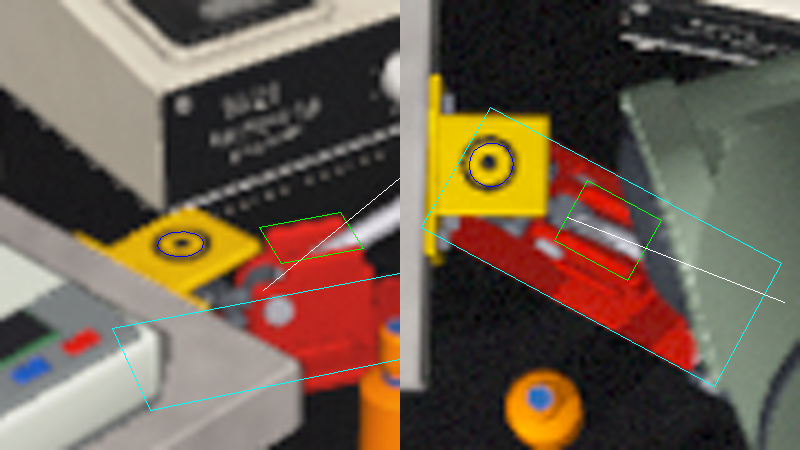

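The lever follows, the jack stays in place, and side forces are small. I continue the stroke.

```bash
python3 -m inch '[{"dx":-2.7,"dy":0,"dz":6.4,"rx":0,"ry":0,"rz":0,"hand":1},{"dx":-2.3,"dy":0,"dz":6.5,"rx":0,"ry":0,"rz":0,"hand":1},{"dx":-2,"dy":0,"dz":6.6,"rx":0,"ry":0,"rz":0,"hand":1},{"dx":-1.7,"dy":0,"dz":6.7,"rx":0,"ry":0,"rz":0,"hand":1},{"dx":0,"dy":0,"dz":0,"rx":0,"ry":0,"rz":0,"hand":1}]'
python3 plan.py .506 -.0285 .105 1.082
python3 - <<'E'
from meas import *
p,d=bot.grab_frame('scene');q,e=bot.grab_frame('top'); np.save('scene3p.npy',p);np.save('top3p.npy',q)
E
python3 ovj.py .5797 .1101 62 3 oj4
```

```text
clock: 24.9
position: [0.4959, -0.0477, 0.0543]
tool_rot: [3.141, -0.0, 1.082]
force: [-2.8, 0.3, 16.8]
grip_width: 0.018
t 24.9 pos [ 0.4959 -0.0477  0.0543] rpy [ 3.141 -0.     1.082] q [ 0.18  0.61 -0.26  2.05  0.31  0.52 -0.8 ] F [-2.8  0.3 16.8] w 0.018
tool delta mm [ 21.8  -0.1 -50.7] rz to yaw [np.float64(-0.0)]
```

View pics/oj4.png

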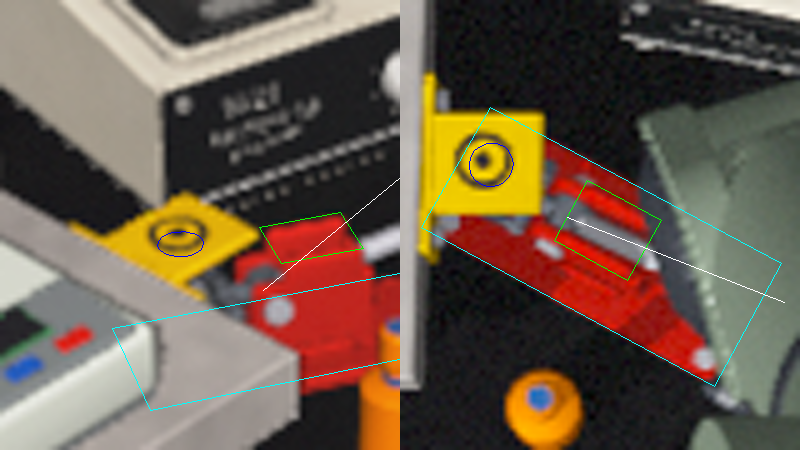

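The table is rising: the target circle has moved up in the scene view, and the top view shows it about 3 mm sideways, as tipping about the left feet would give. The jack base has stayed put. I finish the stroke.

```bash
python3 -m inch '[{"dx":-1.3,"dy":0,"dz":6.8,"rx":0,"ry":0,"rz":0,"hand":1},{"dx":-1,"dy":0,"dz":6.8,"rx":0,"ry":0,"rz":0,"hand":1},{"dx":-0.7,"dy":0,"dz":6.8,"rx":0,"ry":0,"rz":0,"hand":1},{"dx":-0.3,"dy":0,"dz":6.9,"rx":0,"ry":0,"rz":0,"hand":1},{"dx":0,"dy":0,"dz":1,"rx":0,"ry":0,"rz":0,"hand":1},{"dx":0,"dy":0,"dz":0,"rx":0,"ry":0,"rz":0,"hand":1},{"dx":0,"dy":0,"dz":0,"rx":0,"ry":0,"rz":0,"hand":1}]'
python3 plan.py .506 -.0285 .105 1.082
python3 - <<'E'
from meas import *
p,d=bot.grab_frame('scene');q,e=bot.grab_frame('top'); np.save('scene3p.npy',p);np.save('top3p.npy',q);np.save('scene3.npy',d);np.save('top3.npy',e)
save('full',p)
for n,p,d in(('scene',p,d),('top',q,e)):
    C,hsv,z=masks(n,p,d)
    yel=(hsv[...,0]>20)&(hsv[...,0]<32)&(hsv[...,1]>180)&(z>.06)&(z<.13)&(C[...,0]>.4)&(C[...,0]<.7)&(C[...,1]<.13)&(C[...,1]>.08)
    print(n,'tongue z',np.median(z[yel]), C[yel].min(0),C[yel].max(0))
E
python3 ovj.py .5797 .1101 62 3 oj5
```

```text
clock: 25.7
position: [0.4945, -0.0504, 0.0265]
tool_rot: [3.141, -0.001, 1.082]
force: [-4.5, 0.7, 16.2]
grip_width: 0.0181
t 25.7 pos [ 0.4945 -0.0504  0.0265] rpy [ 3.141e+00 -1.000e-03  1.082e+00] q [ 0.16  0.66 -0.24  2.06  0.34  0.45 -0.82] F [-4.5  0.7 16.2] w 0.0181
tool delta mm [ 24.8  -0.1 -78.5] rz to yaw [np.float64(-0.0)]
scene tongue z 0.09944709432699539 [0.54854473 0.08436412 0.06537778] [0.60307142 0.12976054 0.10324288]
top tongue z 0.09984112471388662 [0.55168636 0.08337389 0.09234062] [0.60608015 0.12970737 0.10784401]
```

View pics/oj5.png

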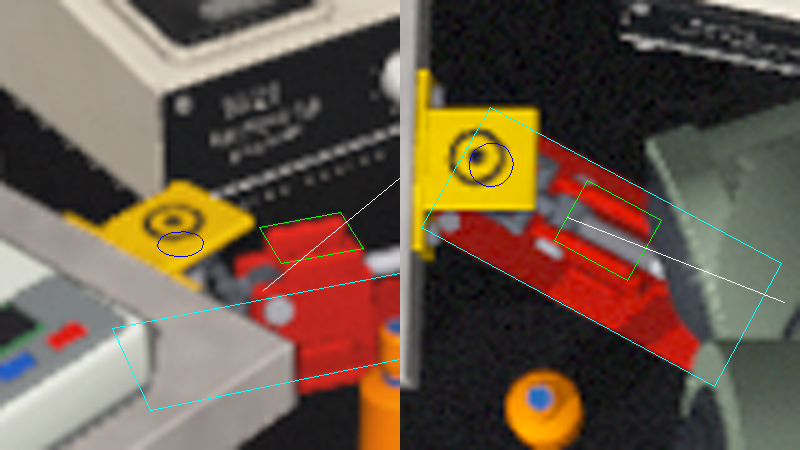

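View pics/full.png

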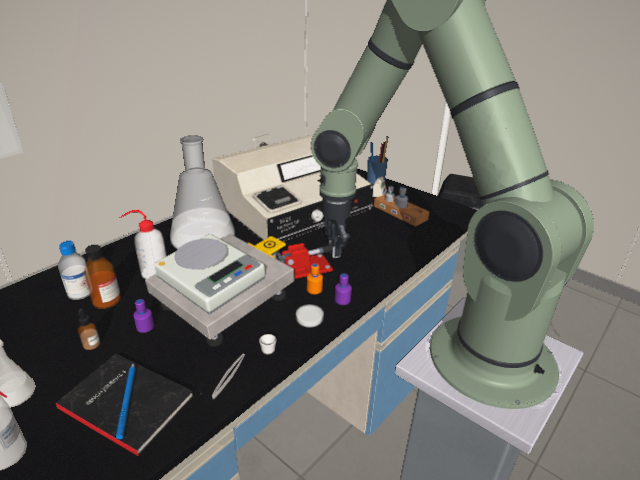

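```bash
python3 - <<'E'
from h import *
S=5
for lab,r0,c0,n,px,z in (('top before',195,262,'top',(489,162),.083),('top now',195,262,'top',(477,156),.0998),('scene before',200,235,'scene',(181,243),.083),('scene now',200,235,'scene',(174,221),.0998)):
    x=px[0]-(400 if n=='top' else 0)
    print(lab,at_z(n,r0+px[1]/S-.5,c0+x/S-.5,z).round(4))
for n in('top','scene'):
    for k in(2,3):
        im=np.load(n+'%dp.npy'%k); g=cv2.cvtColor(im,cv2.COLOR_RGB2GRAY)
        r0,c0={'top':(195,262),'scene':(200,235)}[n]
        hsv=cv2.cvtColor(im,cv2.COLOR_RGB2HSV)
        (tr,tc)={('top',2):(227.4,279.6),('top',3):(226.2,277.4),('scene',2):(248.6,271.2),('scene',3):(244.2,269.8)}[(n,k)]
        rr,cc=np.mgrid[0:480,0:640]; near=np.hypot(rr-tr,(cc-tc))<6
        w=near*np.clip(130-g.astype(float),0,None); r=(w*rr).sum()/w.sum(); c=(w*cc).sum()/w.sum()
        print(n,k,r,c,at_z(n,r,c,.083 if k==2 else .0998).round(4))
# crops of base rear before/after
A=np.load('top2p.npy')[200:280,275:355];B=np.load('top3p.npy')[200:280,275:355]
save('cmp',np.hstack([cv2.resize(x,None,fx=5,fy=5,interpolation=cv2.INTER_CUBIC) for x in(A,B)]))
E
```

```text
top before [0.5809 0.1111 0.083 ]
top now [0.5804 0.1161 0.0998]
scene before [0.5798 0.1094 0.083 ]
scene now [0.5784 0.1151 0.0998]
top 2 227.22343182996372 279.3343701399689 [0.58   0.1109 0.083 ]
top 3 225.82746478873239 276.9351106639839 [0.5801 0.116  0.0998]
scene 2 248.7240547063556 271.1504424778761 [0.5768 0.1107 0.083 ]
scene 3 244.3268744734625 269.30244313395116 [0.5762 0.1172 0.0998]
```

View pics/cmp.png

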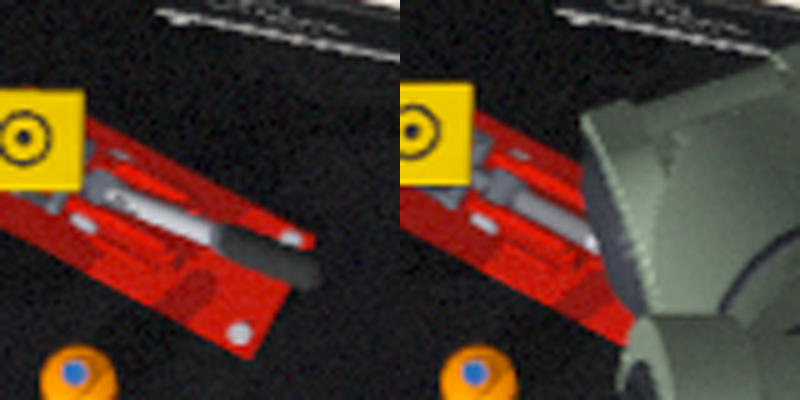

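The tongue is 17 mm up and the grip holds at 16 N. The stub has swung about 4-5 mm in the dish, still inside the lip. I press slightly further to confirm the stop.

```bash
python3 -m inch '[{"dx":0,"dy":0,"dz":1,"rx":0,"ry":0,"rz":0,"hand":1},{"dx":0,"dy":0,"dz":1,"rx":0,"ry":0,"rz":0,"hand":1},{"dx":0,"dy":0,"dz":0,"rx":0,"ry":0,"rz":0,"hand":1},{"dx":0,"dy":0,"dz":0,"rx":0,"ry":0,"rz":0,"hand":1}]'
python3 plan.py .506 -.0285 .105 1.082; python3 -m inch '[{"dx":0,"dy":0,"dz":0,"rx":0,"ry":0,"rz":0,"hand":1},{"dx":0,"dy":0,"dz":0,"rx":0,"ry":0,"rz":0,"hand":1},{"dx":0,"dy":0,"dz":0,"rx":0,"ry":0,"rz":0,"hand":1},{"dx":0,"dy":0,"dz":0,"rx":0,"ry":0,"rz":0,"hand":1},{"dx":0,"dy":0,"dz":0,"rx":0,"ry":0,"rz":0,"hand":1},{"dx":0,"dy":0,"dz":0,"rx":0,"ry":0,"rz":0,"hand":1},{"dx":0,"dy":0,"dz":0,"rx":0,"ry":0,"rz":0,"hand":1},{"dx":0,"dy":0,"dz":0,"rx":0,"ry":0,"rz":0,"hand":1}]'
python3 - <<'E'
from meas import *
p,d=bot.grab_frame('scene');q,e=bot.grab_frame('top'); np.save('scene4p.npy',p);np.save('top4p.npy',q)
for n,p,d in(('scene',p,d),('top',q,e)):
    C,hsv,z=masks(n,p,d)
    yel=(hsv[...,0]>20)&(hsv[...,0]<32)&(hsv[...,1]>180)&(z>.06)&(z<.13)&(C[...,0]>.4)&(C[...,0]<.7)&(C[...,1]<.13)&(C[...,1]>.08)
    print(n,'tongue z',np.median(z[yel]))
p,q=np.load('scene4p.npy'),np.load('top4p.npy')
save('f1',np.vstack([np.hstack([cv2.resize(p[230:320,220:340],(400,300),interpolation=cv2.INTER_CUBIC),cv2.resize(p[165:240,345:445],(400,300),interpolation=cv2.INTER_CUBIC)]),np.hstack([cv2.resize(q[190:280,260:380],(400,300),interpolation=cv2.INTER_CUBIC),cv2.resize(q[210:285,430:530],(400,300),interpolation=cv2.INTER_CUBIC)])]))
E
```

```text
clock: 26.2
position: [0.4945, -0.0505, 0.0245]
tool_rot: [3.141, -0.001, 1.082]
force: [-4.6, 1.0, 17.7]
grip_width: 0.0182
t 26.2 pos [ 0.4945 -0.0505  0.0245] rpy [ 3.141e+00 -1.000e-03  1.082e+00] q [ 0.16  0.67 -0.23  2.06  0.34  0.45 -0.82] F [-4.6  1.  17.7] w 0.0182
tool delta mm [ 24.8  -0.1 -80.4] rz to yaw [np.float64(-0.0)]
clock: 27.0
position: [0.4945, -0.0505, 0.0246]
tool_rot: [3.141, -0.001, 1.082]
force: [-3.9, 1.4, 17.6]
grip_width: 0.0183
scene tongue z 0.09987689725855664
top tongue z 0.10056421235976765
```

View pics/f1.png

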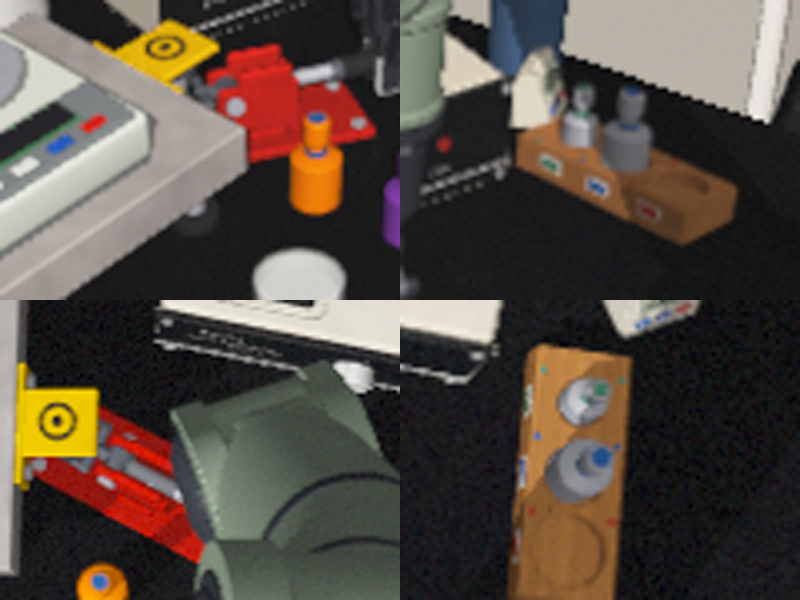

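The state is steady. The tongue is 17 mm up, the grip holds with 17.6 N, the jack base is unmoved and flat, and the blue weight is upright in its recess. I hand the job in.

```bash
python3 -c "
from workcell import bot
print(bot.job_done()); s=bot.observe(); print(s['clock'],s['position'],s['force'])"
```

```text
the job is handed in; nothing more can be done
None
the job is handed in; nothing more can be done
```

I handed the job in at about 27 s of the 67 s allowed, with both parts done. No verdict was reported.

- **Weight:** I took the blue-banded weight off the pan and set it in the blue-labelled recess. The height at release matched fully down, and the last pictures show it upright and let go.
- **Jack:** I carried it by its cheeks and set it flat under the stub with the handle up, with the saddle about 1–2 mm off centre. I then pumped the handle down along its arc.
- **At hand-in:** The grip was still holding the handle down at 17.6 N. The yellow tongue was 17 mm above where it started, so by geometry the right-hand feet are about 13 mm up; I did not measure the feet directly.
- **Bystanders:** The jack base showed no movement, and the other things showed none in the pictures.

**Weakest check:** As the table tipped, the stub swung about 4–5 mm sideways in the saddle, leaving it an estimated 5–6 mm off centre against the 8 mm limit. The two cameras differ by 1–2 mm on this, and the dish walls cap the offset at 7 mm. I did not correct it under load.

I also did not read the lever angle directly. From the handle's height it is about 0.58–0.6 rad, at or near its stop.

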